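Square up the plate electrodes and shut their case

ROBOT

A 6-joint arm with a two-finger parallel gripper is mounted at the origin on a cart in front of the work surface, level with it; the furniture and walls round the work are solid. World frame = base frame: x ahead of the robot, y to its left, z up, the work surface at z = 0. Lengths are in m, angles in rad, forces in N, time in s.
With the tool pointing down it reaches from about 0.3 to 0.775 m from the base axis. Payload 14.6 kg.
Tool frame: the origin (TCP) lies on the centre line of the jaws, within the pads' length; the fingertips stand 19 mm ahead of it and the grasp point (between the pads) is the TCP; z points along the fingers, y is the line along which they close (so a half turn about z gives the same grasp; the last joint's range is limited). The gripper opens to 94 mm and grips with 3 to 60 N. Pads are 16 mm wide; open, the fingers measure 119 mm over their backs; the gripper's body (75 mm by 177 mm) begins 78 mm behind the grasp point.
Start: joints at [1.23, 0.3, 1.521, -0, 1.321, -0.067], TCP at [0.149, 0.53, 0.224] pointing down, gripper open.
Joint ranges: [-3.03, 3.03], [-0.79, 2.21], [0.23, 2.52], [-1.04, 4.18], [0, 3.07], [-2.55, 2.55]. Speed limits (rad/s): [2.22, 2.22, 2.57, 3.14, 3.14, 3.14].

INTERFACE

Orientations are given as [roll, pitch, yaw] about the fixed x, y, z axes, in that order (R = Rz(yaw) Ry(pitch) Rx(roll)).
In Python, from station import get_obs, camera, workorder gives the robot as it stands.
- The arm moves only by the tool play_rows, never from a script. Its argument "motion" is a list that holds one entry, the list of rows, each a list of 7 numbers: the shift along the tool's x, y, z as a fraction of full scale, then the turn, a rotation vector about the tool's x, y, z as a fraction of full scale, then the opening, from -1 (shut) to 1 (fully open). In form: [[[x, y, z, ax, ay, az, grip], ...]]. A call has 1 to 10 rows; each row is the pose to reach, as a shift and turn from the pose commanded when the call began, along the tool's axes at that moment, turning the shorter way round; what a row does not reach only later rows make up. Full scale, the value 1, is 0.25 m for a shift and 2 pi rad for a turn. A row lasts 1/10 s, in which the tool goes at most 50 mm and 8.59 degrees, less where a joint would pass 70% of its speed; a pose out of reach is approached as far as the arm can. A call with a number of a shift or a turn outside -1 to 1 is refused whole. A call with a gripper value outside its range is refused whole. The fingers move at their own pace and stop on an object; "grip_force" is the grip in N (left out, the last holds). Time passes only in rows, so rows that repeat a pose let the fingers close. It gives the time, the measured TCP pose, the force, the opening and the grip force at its end, in the units of the state.
- get_obs(): the state, without advancing time (a new reading comes with each control period).
- camera(name): name is "scene" or "side" or "wrist"; returns a dict with "frame" (420x560x3 uint8, red, green, blue), "z_map" (420x560 float32, m along the optical axis (not along the pixel's ray), 0 where there is no reading), "camera_matrix" (3x3 intrinsics, pixels), "T" (4x4, takes a point from camera to world coordinates); the wrist camera has in their place "T_tool_cam" (4x4, takes a point from camera to tool coordinates, whose origin is the TCP and whose axes are the flange's). Camera axes: x right, y up, looking along -z (the intrinsics and any distortion apply to the point x, -y, -z); pixel columns grow to the right and rows downward; lengths in m; the calibration is good to about 2 mm. A picture is of the moment at which its call begins: read the wrist's pose just before it.
- workorder.hand_in(): hands the job in; it is judged then, once.
The state is a dict: "time_s": time; "qpos": joint angles; "joint_vel": joint speeds; "tau": joint torques, N m; "ee_pos": TCP position; "eef_rot": TCP orientation; "force": force on the tool from outside, world axes, zero at the start; "moment": the same for the moment, N m; "grip_width": finger opening in m; "grip_force": force on a finger pad.
Only numpy, scipy, OpenCV 4.12 (cv2) and the standard library are available. Lean on these libraries where they do the work, as an engineer would, in place of code of your own. Each camera call takes 0.05 s, during which the arm holds its last target. There are 200 camera calls.

TASK

On the instrument stand, lay the loose plate electrode on the untidy pile in its open case, then tap the pile square, all four plates close up against the case's back fence and end fence. Once the pile is square, swing the hinged lid down over it until it is fully home. Do not shove the case about, and leave the other things where they stand.

Things in the scene. Friction and masses are not known exactly. Their poses are not given: they have to be found in the camera images.
- case: Low aluminium storage case, loose, 1.8 kg; origin at the centre of its underside. Floor x -24 to +50, y -70 to +48, 4 mm thick. Back fence along +x, inner face at x = +36 mm; end fence along -y, inner face at y = -62 mm; both 5 mm thick, top at z = 26 mm. Front (-x) and left end (+y) are open. A squared plate is centred at x = +6, y = -7 mm, axes as the case; four plates fill z = 4 to 28 mm.
- case_corner (a point): Inner corner of the two fences on the case floor (case frame x = +36, y = -62, z = 4 mm); axes as the case. The floor ends flush with a squared pile in front and at the left.
- lid_hinge (a point): Middle of the lid's hinge line (case frame x = +45, y = 0, z = 31 mm); the hinge runs along the case's y, behind the back fence.
- lid_lug (a point): Middle of the upper (outer) face of the black finger lug on the lid's front edge, 40 mm wide, 8 mm thick, 15 mm deep; 81 mm from the hinge line, at case y = -6 mm. The lug's free edge is 89 mm from the hinge.
- lid (a joint): Angle of the steel lid, rad: 0 shut and level, 1.57 upright; starts open, leaning back. Stiff hinge: it stays where left (about 1 N at the lug moves it). Open frame 3 mm thick, case y -66 to +54 mm, with a 25 mm deep skirt on its front edge, returned 25 mm round the left corner, that passes down outside the pile with 3 mm to spare, so it shuts only over a squared pile.
- plate_1: Flat, rigid, black plate electrode, 60 mm (its x) x 110 mm (its y) x 6 mm, 0.15 kg; origin at the centre of its underside. Starts as the lowest of the pile of three on the case floor, askew and some 6 to 19 mm out from the fences.
- plate_2: Flat, rigid, black plate electrode, 60 mm (its x) x 110 mm (its y) x 6 mm, 0.15 kg; origin at the centre of its underside. Starts in the middle of the pile, askew.
- plate_3: Flat, rigid, black plate electrode, 60 mm (its x) x 110 mm (its y) x 6 mm, 0.15 kg; origin at the centre of its underside. Starts on top of the pile, askew.
- plate_4: Flat, rigid, black plate electrode, 60 mm (its x) x 110 mm (its y) x 6 mm, 0.15 kg; origin at the centre of its underside. Starts lying alone on the stand, left of the case.
- dark_pot: Dark round pot, 69 mm across, 55 mm high, a bystander; origin under its centre.
- tape: Tape roll 72 mm across, 24 mm high, lying flat, a bystander; origin under its centre.
- kitchen_timer: Round timer 64 mm across, 38 mm high, a bystander; origin under its centre.
- carton: Small white carton 32 x 78 mm, 20 mm high, in the near left corner, a bystander; origin under its centre.
- stand: Tray of the instrument stand on which everything stands: flat steel top 340 (x) x 440 (y) mm, 215 mm above the table, with a 13 mm rim; fixed. Origin at the centre of its top, axes as the world.
- tweezers: Steel tweezers 115 mm long, 9 mm high, lying along the back rim of the stand's tray, a bystander.

How it is judged:
On the way:
1. the four plates piled square against both fences, within 3.5 mm and 0.05 rad, while the lid is still open (over 1 rad) (x of plate_1 in the frame of case between 0.0025 and 0.0095 m and y of plate_1 in the frame of case between -0.0105 and -0.0035 m and z of each of plate_1, plate_2, plate_3, plate_4 in the frame of case below 0.026 m and angle between the y axis of each of plate_1, plate_2, plate_3, plate_4 and the y axis of case, either way round below 0.05 rad and angle between each of plate_1, plate_2, plate_3, plate_4's own z axis and vertical below 0.08 rad and x of plate_2 in the frame of case between 0.0025 and 0.0095 m and y of plate_2 in the frame of case between -0.0105 and -0.0035 m and x of plate_3 in the frame of case between 0.0025 and 0.0095 m and y of plate_3 in the frame of case between -0.0105 and -0.0035 m and x of plate_4 in the frame of case between 0.0025 and 0.0095 m and y of plate_4 in the frame of case between -0.0105 and -0.0035 m and value of joint lid above 1 rad), for 0.2 s.
At the end, for the whole second after the job is handed in: the lid is shut, within 0.05 rad; under it all four plates lie flat in the case, each within 3.5 mm of its squared place against the two fences and within 0.05 rad of the case's axes; the case stands level, everything released and at rest (value of joint lid below 0.05 rad and x of plate_1 in the frame of case between 0.0025 and 0.0095 m and y of plate_1 in the frame of case between -0.0105 and -0.0035 m and z of each of plate_1, plate_2, plate_3, plate_4 in the frame of case below 0.026 m and angle between the y axis of each of plate_1, plate_2, plate_3, plate_4 and the y axis of case, either way round below 0.05 rad and angle between each of plate_1, plate_2, plate_3, plate_4's own z axis and vertical below 0.08 rad and x of plate_2 in the frame of case between 0.0025 and 0.0095 m and y of plate_2 in the frame of case between -0.0105 and -0.0035 m and x of plate_3 in the frame of case between 0.0025 and 0.0095 m and y of plate_3 in the frame of case between -0.0105 and -0.0035 m and x of plate_4 in the frame of case between 0.0025 and 0.0095 m and y of plate_4 in the frame of case between -0.0105 and -0.0035 m and linear speed of each of plate_1, plate_2, plate_3, plate_4, case below 0.02 m/s and angle between case's own z axis and vertical below 0.05 rad); the robot touches nothing.
It fails at once if the case is shoved more than 25 mm (distance of case from where it was at the start of the episode above 0.025 m).
It fails at once if a bystander is moved more than 30 mm (distance of any of dark_pot, tape, kitchen_timer, carton, tweezers from where it was at the start of the episode above 0.03 m).
It also fails if it takes over 64 s, if anything falls off the work surface, if the arm or the gripper's body presses on something with over 40 N, if the wrist force passes 120 N, or if a joint passes its speed limit or range.

## Working session

There is one attempt and no reset: what is moved stays moved. The work goes in short steps, Python scripts to look and compute and a tool call to move; the robot and the scene stay as the last step left them, time stands still between calls to the robot, and variables do not carry over. Pictures are saved under pics/ and viewed, at most 10 in all, crops included, and the job is handed in when it is done.

Besides the shell and the picture viewer there is one more tool, called by a JSON object that holds its "method" and its "body", one argument or row to a line. play_rows: Moves the arm, as the interface text tells. Its arguments: {"type":"object","properties":{"motion":{"type":"array"},"grip_force":{"type":"number"}},"required":["motion"]}

```bash
mkdir -p pics; ls; cat > h.py <<'E'
import numpy as np, cv2
from station import get_obs, camera, workorder
from scipy.spatial.transform import Rotation as R
def tool():
    o=get_obs(); T=np.eye(4); T[:3,:3]=R.from_euler('xyz',o['eef_rot']).as_matrix(); T[:3,3]=o['ee_pos']; return T
def cam(n):
    Tt=tool(); c=camera(n)
    c['Tw']=c['T'] if 'T' in c else Tt@c['T_tool_cam']
    return c
def save(c,f): cv2.imwrite('pics/'+f,cv2.cvtColor(c['frame'],cv2.COLOR_RGB2BGR))
def cloud(c):
    z=c['z_map']; K=c['camera_matrix']; v,u=np.indices(z.shape)
    P=np.stack([(u-K[0,2])/K[0,0]*z,-(v-K[1,2])/K[1,1]*z,-z],-1)
    W=P@c['Tw'][:3,:3].T+c['Tw'][:3,3]; W[z<=0]=np.nan; return W
def ray(c,u,v,zp):
    K=c['camera_matrix']; d=np.array([(u-K[0,2])/K[0,0],-(v-K[1,2])/K[1,1],-1]); d=c['Tw'][:3,:3]@d; o=c['Tw'][:3,3]
    return o+d*(zp-o[2])/d[2]
E
python3 - <<'E'
from h import *
import cv2
for n in ['scene','side']:
    c=cam(n); save(c,n+'0.png'); print(n,c['Tw'].round(3).tolist(),c['camera_matrix'].tolist(),[k for k in c])
o=get_obs();print(o)
E
```

```text
pics
scene [[-0.872, 0.366, -0.324, 0.271], [-0.489, -0.668, 0.561, 0.568], [-0.011, 0.648, 0.762, 0.91], [0.0, 0.0, 0.0, 1.0]] [[422.6465218565118, 0.0, 280.1426931745427], [0.0, 422.6465218565118, 205.56053319739308], [0.0, 0.0, 1.0]] ['frame', 'z_map', 'camera_matrix', 'T', 'Tw']
side [[0.829, 0.355, -0.432, 0.154], [-0.559, 0.536, -0.633, -0.481], [0.007, 0.766, 0.643, 0.804], [0.0, 0.0, 0.0, 1.0]] [[414.21753067224756, 0.0, 283.3893019180608], [0.0, 414.21753067224756, 213.22497325169942], [0.0, 0.0, 1.0]] ['frame', 'z_map', 'camera_matrix', 'T', 'Tw']
{'time_s': 0.1, 'qpos': array([ 1.23039560e+00,  3.00380880e-01,  1.52145875e+00, -1.83363816e-05,
        1.32067987e+00, -6.65936244e-02]), 'joint_vel': array([-0.00032567, -0.00086017, -0.00278452, -0.00031697, -0.00154255,
       -0.00093225]), 'tau': array([-1.91431727e-04, -5.32642686e+01, -3.53281975e+01,  7.08428957e-02,
        2.35204987e-02, -1.04131368e-05]), 'ee_pos': array([0.14866027, 0.5293334 , 0.22398756]), 'eef_rot': array([-3.14066668e+00, -4.39543808e-05,  2.86779008e+00]), 'force': array([ 0.09784753, -0.33297693, -0.76950729]), 'moment': array([ 0.02951492, -0.00464877, -0.04778359]), 'grip_force': 0.0, 'grip_width': 0.09384598193923775}
```

View pics/scene0.png

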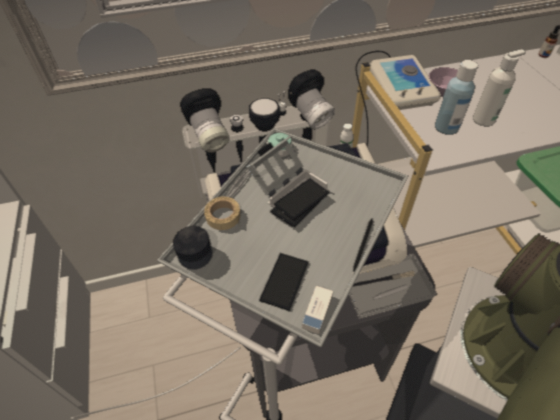

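View pics/side0.png

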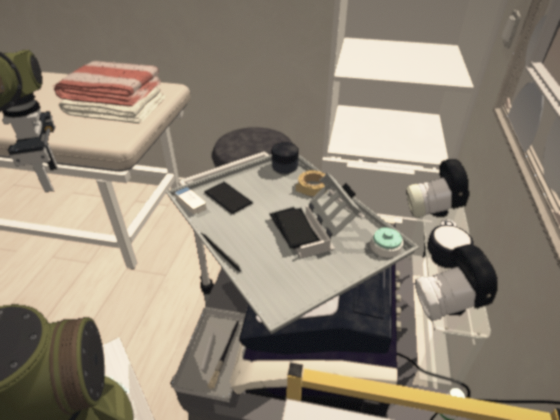

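```bash
python3 - <<'E'
from h import *
for n,pts in [('scene',dict(case=(300,200),p4=(285,281),pot=(192,245),carton=(318,308),tw=(363,245),timer=(280,140),tray=(250,250),cornerR=(400,182),c2=(275,135),c3=(170,255),c4=(318,335),lid1=(255,182),lid2=(292,150),lid3=(272,165))),('side',dict(case=(295,228),p4=(228,197),tray=(200,220),lug=(350,190),c=(265,322),timer=(388,240),lidtop=(325,190),lidbr=(368,225)))]:
    c=cam(n); W=cloud(c)
    for k,(u,v) in pts.items(): print(n,k,W[v,u].round(3),ray(c,u,v,0.0).round(3))
E
```

```text
scene case [0.528 0.038 0.237] [ 0.618 -0.148 -0.   ]
scene p4 [0.466 0.216 0.22 ] [0.529 0.104 0.   ]
scene pot [0.639 0.258 0.269] [0.794 0.127 0.   ]
scene carton [0.387 0.242 0.233] [0.426 0.129 0.   ]
scene tw [0.37  0.072 0.222] [ 0.402 -0.089  0.   ]
scene timer [ 0.652 -0.097  0.249] [ 0.795 -0.347  0.   ]
scene tray [0.563 0.185 0.214] [0.653 0.067 0.   ]
scene cornerR [ 0.363 -0.135  0.215] [ 0.392 -0.352  0.   ]
scene c2 [ 0.674 -0.112  0.244] [ 0.822 -0.361  0.   ]
scene c3 [0.694 0.272 0.216] [0.825 0.18  0.   ]
scene c4 [0.368 0.277 0.213] [0.398 0.189 0.   ]
scene lid1 [0.652 0.021 0.213] [ 0.768 -0.147  0.   ]
scene lid2 [ 0.596 -0.052  0.277] [ 0.738 -0.323  0.   ]
scene lid3 [ 0.645 -0.045  0.214] [ 0.76  -0.233  0.   ]
side case [0.527 0.024 0.238] [0.685 0.237 0.   ]
side p4 [0.471 0.209 0.223] [0.592 0.473 0.   ]
side tray [0.386 0.18  0.214] [0.471 0.421 0.   ]
side lug [ 0.637 -0.008  0.31 ] [0.939 0.288 0.   ]
side c [ 0.358 -0.131  0.232] [0.441 0.011 0.   ]
side timer [ 0.654 -0.112  0.246] [0.874 0.051 0.   ]
side lidtop [0.624 0.053 0.277] [0.872 0.333 0.   ]
side lidbr [ 0.68  -0.033  0.213] [0.87  0.129 0.   ]
```

```bash
cat >> h.py <<'E'
def go(x,y,z,yaw,T=None,tilt=None):
    """shift/turn numbers from current tool pose to a tool-down pose with closing axis yaw"""
    T=tool() if T is None else T
    Rt=R.from_euler('xyz',[np.pi,0,yaw]).as_matrix()
    s=T[:3,:3].T@(np.array([x,y,z])-T[:3,3])/0.25; r=R.from_matrix(T[:3,:3].T@Rt).as_rotvec()/(2*np.pi)
    print('row',np.r_[s,r].round(4).tolist(),'rows>=',int(max(np.linalg.norm(s)*5,np.linalg.norm(r)*360/8.59))+1)
def rect(P):
    (c,s,a)=cv2.minAreaRect((P[:,:2]*1000).astype(np.float32)); return np.round(c,1),np.round(s,1),round(a,2)
E
python3 - <<'E'
from h import *
print(camera('wrist')['T_tool_cam'].round(3).tolist(), camera('wrist')['camera_matrix'][0,0])
for n in ['scene','side']:
    c=cam(n); W=cloud(c); dark=c['frame'].max(2)<70
    m=dark&(abs(W[...,2]-.221)<.006)&(W[...,1]>.1)&(W[...,1]<.28)&(W[...,0]>.40)&(W[...,0]<.54)
    k,l,st,_=cv2.connectedComponentsWithStats(m.astype(np.uint8)); i=1+st[1:,4].argmax(); m=l==i
    print(n,'p4',rect(W[m]),m.sum(),W[m][:,2].mean())
    m=(W[...,0]>.45)&(W[...,0]<.75)&(W[...,1]>-.07)&(W[...,1]<.11)&(W[...,2]>.255)
    print('lid top',W[m].max(0),W[m].min(0))
    m=(abs(W[...,0]-.53)<.07)&(abs(W[...,1]-.03)<.1)&(abs(W[...,2]-.237)<.004)&dark
    print('pile',rect(W[m]),W[m][:,2].mean())
go(.50,.12,.42,2.868)
go(.53,.03,.42,2.868)
E
```

```text
[[-0.001, 0.963, 0.269, 0.079], [1.0, 0.0, 0.0, 0.0], [0.0, 0.269, -0.963, -0.159], [0.0, 0.0, 0.0, 1.0]] 290.1225498412671
scene p4 (array([468.1, 214.7]), array([ 59.2, 110.1]), 8.47) 1624 0.22055964094994085
lid top [0.64463417 0.06617609 0.31558831] [ 0.57093023 -0.05992139  0.25501539]
pile (array([538.6,  29.6]), array([114.5,  88.4]), 72.92) 0.23636785822801207
side p4 (array([471.1, 211.9]), array([ 56.8, 107.7]), 8.8) 705 0.22120564408783736
lid top [0.64960536 0.06695325 0.31703033] [ 0.57462608 -0.0600352   0.25503649]
pile (array([531. ,  29.5]), array([111. ,  60.1]), 74.37) 0.23734659469900274
row [-1.7957, -1.1971, -0.7823, -0.0, -0.0, -0.0] rows>= 12
row [-2.0086, -1.5113, -0.7823, -0.0, -0.0, -0.0] rows>= 14
```

```bash
python3 - <<'E'
from h import *
go(.28,.37,.40,1.72)
T=tool(); T[:3,3]=.28,.37,.40; T[:3,:3]=R.from_euler('xyz',[np.pi,0,1.72]).as_matrix(); go(.49,.14,.40,1.72,T)
E
```

```text
row [-0.6781, -0.4723, -0.7024, -0.0, 0.0, 0.1827] rows>= 8
row [-1.0346, 0.6939, 0.0, 0.0, 0.0, 0.0] rows>= 7
```

{"method": "play_rows", "body": {
  "motion": [
    [[0,0,-0.4,0,0,0.02,1],[-0.678,-0.472,-0.702,0,0,0.1827,1],[-0.678,-0.472,-0.702,0,0,0.1827,1],[-0.678,-0.472,-0.702,0,0,0.1827,1],[-0.678,-0.472,-0.702,0,0,0.1827,1],[-0.678,-0.472,-0.702,0,0,0.1827,1],[-0.678,-0.472,-0.702,0,0,0.1827,1],[-0.678,-0.472,-0.702,0,0,0.1827,1],[-0.678,-0.472,-0.702,0,0,0.1827,1]]
  ]
}}

```text
time_s: 1.3
ee_pos: [0.2801, 0.3699, 0.4001]
eef_rot: [3.141, -0.0, 1.717]
force: [0.0, -1.3, -0.4]
grip_width: 0.0938
grip_force: 0.0
```

{"method": "play_rows", "body": {
  "motion": [
    [[-0.99,0.694,0,0,0,0,1],[-0.99,0.694,0,0,0,0,1],[-0.99,0.694,0,0,0,0,1],[-0.99,0.694,0,0,0,0,1],[-0.99,0.694,0,0,0,0,1],[-0.99,0.694,0,0,0,0,1],[-0.99,0.694,0,0,0,0,1],[-0.99,0.694,0,0,0,0,1]]
  ]
}}

```text
time_s: 2.1
ee_pos: [0.4887, 0.1506, 0.3994]
eef_rot: [-3.14, -0.0, 1.721]
force: [-0.5, 1.3, 0.8]
grip_width: 0.0939
grip_force: 0.0
```

```bash
python3 - <<'E'
from h import *
c=cam('wrist'); save(c,'w1.png'); np.savez('w1.npz',W=cloud(c),f=c['frame'],Tw=c['Tw'],K=c['camera_matrix'])
o=get_obs(); print(o['time_s'],o['ee_pos'],o['eef_rot'],o['qpos'])
E
```

```text
2.15 [0.48809512 0.15144857 0.39977582] [-3.14114343e+00 -1.51783864e-04  1.72216477e+00] [2.29095274e-01 1.43347047e-01 1.31324541e+00 1.87437527e-04
 1.68543627e+00 7.77481961e-02]
```

View pics/w1.png

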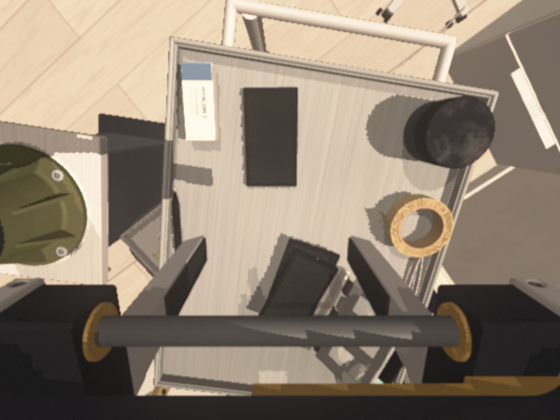

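```bash
python3 - <<'E'
from h import *
d=np.load('w1.npz'); W=d['W']; f=d['f']
dark=f.max(2)<70
m=dark&(abs(W[...,2]-.221)<.005)&(W[...,1]>.13)&(W[...,1]<.29)&(W[...,0]>.40)&(W[...,0]<.54)
k,l,st,_=cv2.connectedComponentsWithStats(m.astype(np.uint8)); i=1+st[1:,4].argmax(); print(rect(W[l==i]),np.nanmean(W[l==i],0))
print('tray z',np.nanmedian(W[...,2][180:230,290:340]))
go(.53,-.06,.38,1.45)
E
```

```text
(array([471.4, 214.4]), array([ 57. , 105.4]), 8.59) [0.47387071 0.22123847 0.21965417]
tray z 0.21358507225152856
row [-0.8614, 0.0382, 0.079, -0.0001, -0.0, 0.0433] rows>= 5
```

{"method": "play_rows", "body": {
  "motion": [
    [[-0.86,0.038,0.08,0,0,0.0433,1],[-0.86,0.038,0.08,0,0,0.0433,1],[-0.86,0.038,0.08,0,0,0.0433,1],[-0.86,0.038,0.08,0,0,0.0433,1],[-0.86,0.038,0.08,0,0,0.0433,1],[-0.86,0.038,0.08,0,0,0.0433,1]]
  ]
}}

```text
time_s: 2.75
ee_pos: [0.5296, -0.0604, 0.3797]
eef_rot: [-3.141, -0.0, 1.448]
force: [0.0, 1.4, 0.2]
grip_width: 0.0939
grip_force: 0.0
```

```bash
python3 - <<'E'
from h import *
c=cam('wrist'); np.savez('w2.npz',W=cloud(c),f=c['frame'],Tw=c['Tw'],K=c['camera_matrix'])
im=cv2.cvtColor(c['frame'],cv2.COLOR_RGB2BGR); print(get_obs()['ee_pos'])
cv2.imwrite('pics/w2.png',cv2.resize(im[0:300,150:500],None,fx=2,fy=2,interpolation=cv2.INTER_CUBIC))
go(.470,.2135,.28,1.721)
E
```

```text
[ 0.52950453 -0.05912828  0.38011048]
row [1.0534, -0.3688, 0.4007, 0.0, -0.0, -0.0433] rows>= 6
```

View pics/w2.png

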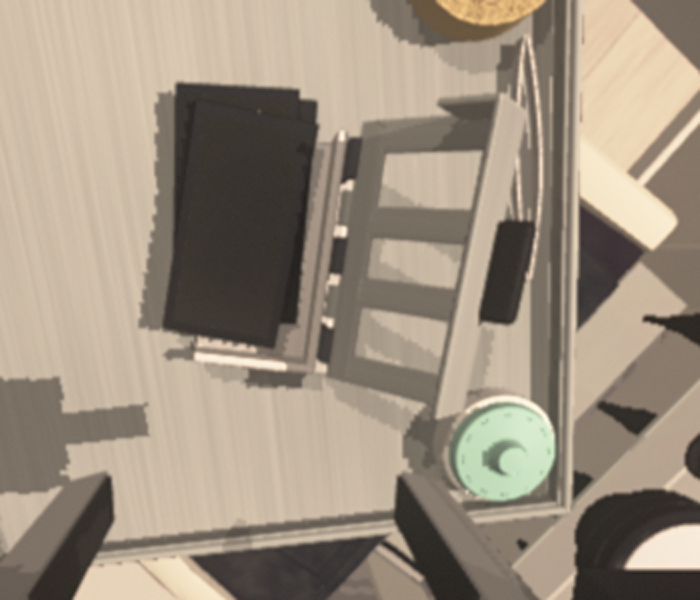

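```bash
python3 - <<'E'
from h import *
d=np.load('w2.npz'); W=d['W']; f=d['f']
for v in (90,125,150): print(v,[(u,*(W[v,u]*1000).round(0).astype(int),int(f[v,u].mean())) for u in range(296,326,1)])
print([(v,*(W[v,262]*1000).round(0).astype(int),int(f[v,262].mean())) for v in range(166,192)])
E
```

```text
90 [(296, np.int64(562), np.int64(49), np.int64(236), 51), (297, np.int64(563), np.int64(49), np.int64(235), 55), (298, np.int64(563), np.int64(49), np.int64(236), 52), (299, np.int64(565), np.int64(49), np.int64(235), 53), (300, np.int64(565), np.int64(49), np.int64(235), 53), (301, np.int64(566), np.int64(49), np.int64(236), 51), (302, np.int64(567), np.int64(49), np.int64(235), 44), (303, np.int64(568), np.int64(49), np.int64(236), 37), (304, np.int64(571), np.int64(50), np.int64(222), 56), (305, np.int64(572), np.int64(50), np.int64(218), 98), (306, np.int64(573), np.int64(50), np.int64(218), 117), (307, np.int64(574), np.int64(50), np.int64(219), 118), (308, np.int64(575), np.int64(50), np.int64(217), 124), (309, np.int64(576), np.int64(50), np.int64(217), 143), (310, np.int64(577), np.int64(50), np.int64(217), 152), (311, np.int64(578), np.int64(50), np.int64(217), 154), (312, np.int64(579), np.int64(49), np.int64(217), 148), (313, np.int64(580), np.int64(49), np.int64(220), 125), (314, np.int64(580), np.int64(48), np.int64(230), 106), (315, np.int64(579), np.int64(47), np.int6
[... 4825 characters left out ...]
4(239), 235), (181, np.int64(517), np.int64(-35), np.int64(240), 213), (182, np.int64(515), np.int64(-40), np.int64(214), 171), (183, np.int64(514), np.int64(-42), np.int64(213), 153), (184, np.int64(514), np.int64(-43), np.int64(213), 153), (185, np.int64(514), np.int64(-44), np.int64(213), 156), (186, np.int64(514), np.int64(-45), np.int64(214), 156), (187, np.int64(514), np.int64(-46), np.int64(213), 156), (188, np.int64(514), np.int64(-47), np.int64(213), 155), (189, np.int64(514), np.int64(-48), np.int64(214), 156), (190, np.int64(513), np.int64(-50), np.int64(214), 159), (191, np.int64(513), np.int64(-51), np.int64(213), 172)]<stdin>:3: RuntimeWarning: invalid value encountered in cast
```

```bash
cat > case.py <<'E'
from h import *
def find(W,f,yaw0=-0.23,o0=(.53,.034)):
    """fit fence tops in cloud -> yaw, origin. fence top z ~ .240"""
    yaw=yaw0; o=np.array(o0)
    br=f.mean(2)>100
    for it in range(4):
        c,s=np.cos(yaw),np.sin(yaw); L=(W[...,:2]-o)@np.array([[c,-s],[s,c]])
        m=br&(abs(W[...,2]-.2397)<.0022)
        lim=.008 if it==0 else .0045
        b=m&(abs(L[...,0]-.0385)<lim)&(L[...,1]>-.055)&(L[...,1]<.045)
        e=m&(abs(L[...,1]+.0645)<lim)&(L[...,0]>-.02)&(L[...,0]<.03)
        p=np.polyfit(L[b][:,1],L[b][:,0],1); q=np.polyfit(L[e][:,0],L[e][:,1],1)
        dyaw=-p[0]
        dx=np.polyval(p,-.007)-.0385; dy=np.polyval(q,.005)+.0645
        o=o+np.array([[c,-s],[s,c]])@np.array([dx,dy]); yaw+=dyaw
    print('case yaw %.4f o %s n %d %d qslope %.3f'%(yaw,o.round(4),b.sum(),e.sum(),q[0]))
    return yaw,o
def w2c(P,yaw,o):
    c,s=np.cos(yaw),np.sin(yaw); return (np.asarray(P)[...,:2]-o)@np.array([[c,-s],[s,c]])
def c2w(p,yaw,o):
    c,s=np.cos(yaw),np.sin(yaw); return np.array([[c,-s],[s,c]])@np.asarray(p)+o
E
python3 - <<'E'
from case import *
d=np.load('w2.npz'); W=d['W']; f=d['f']
yaw,o=find(W,f)
L=w2c(W,yaw,o); dk=f.max(2)<75
for z,n in ((.236,'p3'),(.230,'p2'),(.224,'p1')):
    m=dk&(abs(W[...,2]-z)<.002)&(abs(L[...,0])<.06)&(abs(L[...,1])<.09)
    k,l,st,_=cv2.connectedComponentsWithStats(m.astype(np.uint8)); i=1+st[1:,4].argmax()
    P=L[l==i]; print(n,len(P),rect(P),(P.min(0)*1000).round(),(P.max(0)*1000).round())
# lid
m=(L[...,0]>.04)&(L[...,0]<.13)&(abs(L[...,1])<.075)&(W[...,2]>.236)
P=np.c_[L[m],W[m][:,2]]; p=np.polyfit(P[:,2],P[:,0],1); print('lid max/min',P.max(0),P.min(0),'lean',p)
for z0 in np.arange(.24,.325,.01):
    s=P[abs(P[:,2]-z0)<.005]; print(z0.round(3),len(s), s[:,0].min().round(3) if len(s) else '',s[:,0].max().round(3) if len(s) else '',s[:,1].min().round(3),s[:,1].max().round(3))
E
```

```text
case yaw -0.2317 o [0.5378 0.0284] n 529 230 qslope -0.006
p3 6789 (array([-6.6,  0.4]), array([109.7,  59.8]), 85.51) [-39. -56.] [26. 57.]
p2 899 (array([-10.8,  31.2]), array([59.3, 67.7]), 3.34) [-42.  -4.] [17. 67.]
p1 292 (array([27.5, -7.2]), array([74.7,  7.9]), 86.04) [ 21. -44.] [29. 30.]
lid max/min [0.10982654 0.05385647 0.49595298] [ 0.0400012  -0.07499614  0.23600857] lean [-0.05474922  0.08810049]
0.24 189 0.04 0.046 -0.067 0.05
0.25 1793 0.041 0.058 -0.066 0.054
0.26 1116 0.052 0.067 -0.066 0.054
0.27 953 0.064 0.078 -0.066 0.054
0.28 1048 0.074 0.089 -0.066 0.053
0.29 502 0.069 0.101 -0.066 0.052
0.3 1417 0.066 0.105 -0.066 0.054
0.31 2239 0.074 0.11 -0.067 0.054
0.32 1 0.083 0.083 0.04 0.04
```

{"method": "play_rows", "body": {
  "motion": [
    [[0.6,-0.2,0.1,0,0,-0.0433,0.66],[1,-0.369,0.24,0,0,-0.0433,0.66],[1,-0.369,0.28,0,0,-0.0433,0.66],[1,-0.369,0.28,0,0,-0.0433,0.66],[1,-0.369,0.28,0,0,-0.0433,0.66],[1,-0.369,0.28,0,0,-0.0433,0.66],[1,-0.369,0.28,0,0,-0.0433,0.66],[1,-0.369,0.28,0,0,-0.0433,0.66]]
  ]
}}

```text
time_s: 3.6
ee_pos: [0.4679, 0.2008, 0.3105]
eef_rot: [3.141, -0.0, 1.724]
force: [-0.5, 0.0, 0.4]
grip_width: 0.0779
grip_force: 0.0
```

```bash
python3 - <<'E'
from h import *
o=get_obs(); print(o['time_s'],o['ee_pos'],o['eef_rot'],o['grip_width']);go(.470,.214,.2355,1.721)
E
```

```text
3.6 [0.4678872  0.20076176 0.31052063] [ 3.14091199e+00 -1.08239458e-04  1.72352411e+00] 0.07787507523385073
row [0.051, 0.0162, 0.3001, 0.0001, -0.0, 0.0004] rows>= 2
```

{"method": "play_rows", "body": {
  "motion": [
    [[0.051,0.016,0.15,0,0,0,0.66],[0.051,0.016,0.26,0,0,0,0.66],[0.051,0.016,0.3,0,0,0,0.66],[0.051,0.016,0.3,0,0,0,0.66],[0.051,0.016,0.3,0,0,0,-1],[0.051,0.016,0.3,0,0,0,-1],[0.051,0.016,0.3,0,0,0,-1],[0.051,0.016,0.3,0,0,0,-1],[0.051,0.016,0.3,0,0,0,-1],[0.051,0.016,0.3,0,0,0,-1]]
  ],
  "grip_force": 20
}}

```text
time_s: 4.6
ee_pos: [0.4711, 0.2124, 0.2356]
eef_rot: [3.14, 0.0, 1.72]
force: [-0.4, -2.0, 6.3]
grip_width: 0.0593
grip_force: 20.0
```

{"method": "play_rows", "body": {
  "motion": [
    [[0,0,-0.1,0,0,0,-1],[0,0,-0.3,0,0,0,-1],[0,0,-0.35,0,0,0,-1],[0,0,-0.35,0,0,0,-1]]
  ]
}}

```text
time_s: 5.0
ee_pos: [0.4712, 0.2127, 0.324]
eef_rot: [3.139, -0.001, 1.72]
force: [0.2, -0.1, -2.1]
grip_width: 0.0595
grip_force: 20.0
```

```bash
python3 - <<'E'
from case import *
d=np.load('w2.npz'); yaw,o=find(d['W'],d['f'])
c=cam('scene'); W=cloud(c); T=tool(); print(T[:3,3],get_obs()['grip_width'],get_obs()['grip_force'])
cs=[(-.03,-.055,.0),(.03,-.055,0),(.03,.055,0),(-.03,.055,0)]
# held plate points in tool frame
P=(W-T[:3,3])@T[:3,:3]
m=(c['frame'].max(2)<75)&(abs(P[...,2]-.0125)<.012)&(abs(P[...,0])<.09)&(abs(P[...,1])<.05)
print('held in tool',m.sum(),rect(P[m]),np.median(P[m][:,2]))
p=c2w((-.013,.003),yaw,o); print(p); go(p[0],p[1],.33,yaw+np.pi/2)
p=c2w((-.013,.003),yaw,o)
E
```

```text
case yaw -0.2317 o [0.5378 0.0284] n 529 230 qslope -0.006
[0.47080125 0.212522   0.3219775 ] 0.059359003298604086 19.999249577522278
held in tool 1646 (array([ 4.7, -1.3]), array([105.6,  60.7]), 0.24) 0.013046411521180138
[0.52585088 0.03430575]
row [-0.7377, 0.1119, -0.0321, 0.0, -0.0, 0.0606] rows>= 4
```

{"method": "play_rows", "body": {
  "motion": [
    [[-0.2,0.03,-0.03,0,0,0.015,-1],[-0.4,0.06,-0.03,0,0,0.03,-1],[-0.6,0.09,-0.03,0,0,0.045,-1],[-0.749,0.112,-0.032,0,0,0.0606,-1],[-0.749,0.112,-0.032,0,0,0.0606,-1],[-0.749,0.112,-0.032,0,0,0.0606,-1],[-0.749,0.112,-0.032,0,0,0.0606,-1]]
  ]
}}

```text
time_s: 5.75
ee_pos: [0.526, 0.0324, 0.3294]
eef_rot: [-3.14, 0.0, 1.341]
force: [-0.6, 0.2, -1.3]
grip_width: 0.0592
grip_force: 20.0
```

```bash
python3 - <<'E'
from case import *
d=np.load('w2.npz'); yaw,o=find(d['W'],d['f'])
p=c2w((-.013,.001),yaw,o); print(tool()[:3,3]); go(p[0],p[1],.2586,yaw+np.pi/2)
E
```

```text
case yaw -0.2317 o [0.5378 0.0284] n 529 230 qslope -0.006
[0.52597263 0.03237621 0.32940493]
row [-0.0006, -0.0018, 0.2832, -0.0003, 0.0, 0.0003] rows>= 2
```

{"method": "play_rows", "body": {
  "motion": [
    [[0,0,0.12,0,0,0,-1],[0,0,0.22,0,0,0,-1],[0,0,0.265,0,0,0,-1],[0,0,0.283,0,0,0,-1],[0,0,0.283,0,0,0,-1],[0,0,0.283,0,0,0,0.38],[0,0,0.283,0,0,0,0.38],[0,0,0.283,0,0,0,0.38],[0,0,0.23,0,0,0,0.38],[0,0,0.0,0,0,0,0.38]]
  ]
}}

```text
time_s: 6.75
ee_pos: [0.5252, 0.0314, 0.3208]
eef_rot: [-3.134, 0.002, 1.339]
force: [0.3, -0.1, 0.0]
grip_width: 0.0649
grip_force: 0.0
```

```bash
cat > pile.py <<'E'
from case import *
def pile(n,rng=(.241,.235,.229,.223),yo=None):
    c=cam(n); W=cloud(c); f=c['frame']
    yaw,o=find(W,f) if yo is None else yo
    L=w2c(W,yaw,o); dk=f.max(2)<75
    for z in rng:
        m=dk&(abs(W[...,2]-z)<.0022)&(abs(L[...,0])<.06)&(abs(L[...,1])<.09)
        if m.sum()<40: continue
        k,l,st,_=cv2.connectedComponentsWithStats(m.astype(np.uint8)); i=1+st[1:,4].argmax()
        P=L[l==i]; print(n,z,len(P),rect(P),'med z',np.median(W[l==i][:,2]).round(4),(P.min(0)*1000).round(),(P.max(0)*1000).round())
    return c
E
python3 - <<'E'
from pile import *
print(get_obs()['ee_pos'],get_obs()['time_s'])
for n in ('scene','side'): c=pile(n,yo=(-.2317,np.array([.5378,.0284])),rng=(.2425,.2365,.2305)); 
save(c,'s2.png')
E
```

```text
[0.52520024 0.03142523 0.32076337] 6.75
scene 0.2425 1040 (array([-15.3,   1.7]), array([110.1,  61.7]), 89.82) med z 0.2424 [-46. -53.] [16. 57.]
scene 0.2365 33 (array([20.5, 29.8]), array([41.1,  6.3]), 89.96) med z 0.2366 [17.  9.] [24. 50.]
scene 0.2305 169 (array([-14.5,  44.1]), array([60.7, 43.9]), 3.87) med z 0.2303 [-46.  20.] [15. 67.]
side 0.2425 939 (array([-11.6,   0.1]), array([ 60.7, 109.2]), 0.53) med z 0.2433 [-42. -54.] [19. 54.]
side 0.2365 50 (array([ -9.8, -51.9]), array([58.7,  6.6]), 0.64) med z 0.2372 [-39. -55.] [ 20. -49.]
```

```bash
python3 - <<'E'
from case import *
yaw,o=-.2317,np.array([.5378,.0284])
p=c2w((-.070,.0),yaw,o); go(p[0],p[1],.32,yaw+np.pi)
E
```

```text
row [-0.0027, -0.2377, 0.0375, 0.0015, 0.0009, -0.25] rows>= 11
```

View pics/s2.png

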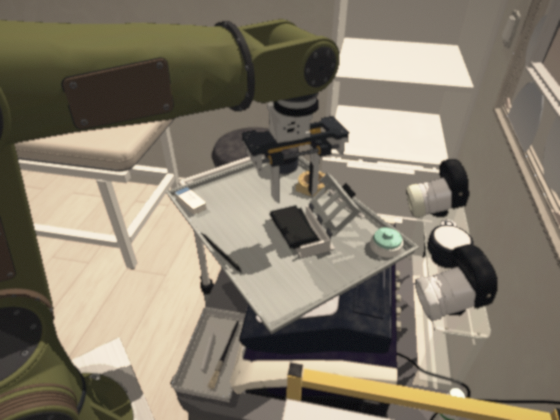

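{"method": "play_rows", "body": {
  "motion": [
    [[0,-0.1,0,0,0,-0.023,0.36],[0,-0.2,0.03,0,0,-0.046,0.36],[0,-0.238,0.03,0,0,-0.25,0.36],[0,-0.238,0.03,0,0,-0.25,0.36],[0,-0.238,0.03,0,0,-0.25,0.36],[0,-0.238,0.03,0,0,-0.25,0.36],[0,-0.238,0.03,0,0,-0.25,0.36],[0,-0.238,0.03,0,0,-0.25,0.36],[0,-0.238,0.03,0,0,-0.25,0.36],[0,-0.238,0.03,0,0,-0.25,0.36]]
  ]
}}

```text
time_s: 7.85
ee_pos: [0.4685, 0.0451, 0.3165]
eef_rot: [3.141, 0.001, 2.834]
force: [-0.2, -0.2, -0.4]
grip_width: 0.064
grip_force: 0.0
```

{"method": "play_rows", "body": {
  "motion": [
    [[0,0,0,0,0,-0.011,0.36],[0,0,0,0,0,-0.011,0.36]]
  ]
}}

```text
time_s: 8.05
ee_pos: [0.4685, 0.0451, 0.3163]
eef_rot: [3.141, 0.001, 2.898]
force: [-0.4, 0.6, -0.3]
grip_width: 0.0641
grip_force: 0.0
```

```bash
python3 - <<'E'
from case import *
yaw,o=-.2317,np.array([.5378,.0284])
print(get_obs()['ee_pos'],get_obs()['eef_rot'])
p=c2w((-.066,.0),yaw,o); go(p[0],p[1],.2395,yaw+np.pi)
c=cam('wrist'); np.savez('w3.npz',W=cloud(c),f=c['frame']); find(cloud(c),c['frame']) 
E
```

```text
[0.46852957 0.04513325 0.31634651] [3.14128238e+00 1.19623559e-03 2.89819085e+00]
row [-0.0207, -0.0014, 0.3074, 0.0, 0.0002, -0.0019] rows>= 2Traceback (most recent call last):
  File "<stdin>", line 5, in <module>
  File "case.py", line 12, in find
    p=np.polyfit(L[b][:,1],L[b][:,0],1); q=np.polyfit(L[e][:,0],L[e][:,1],1)
    raise TypeError("expected non-empty vector for x")
TypeError: expected non-empty vector for x
```

{"method": "play_rows", "body": {
  "motion": [
    [[-0.021,-0.001,0.15,0,0,-0.002,0.36],[-0.021,-0.001,0.29,0,0,-0.002,0.36],[-0.021,-0.001,0.307,0,0,-0.002,0.36],[-0.021,-0.001,0.307,0,0,-0.002,0.36],[-0.021,-0.001,0.307,0,0,-0.002,0.36]]
  ]
}}

```text
time_s: 8.6
ee_pos: [0.4741, 0.0437, 0.2406]
eef_rot: [3.141, 0.002, 2.909]
force: [0.2, -0.5, 1.5]
grip_width: 0.0641
grip_force: 0.0
```

{"method": "play_rows", "body": {
  "motion": [
    [[-0.012,0,0,0,0,0,0.36],[-0.024,0,0,0,0,0,0.36],[-0.036,0,0,0,0,0,0.36],[-0.048,0,0,0,0,0,0.36],[-0.06,0,0,0,0,0,0.36],[-0.072,0,0,0,0,0,0.36],[-0.084,0,0,0,0,0,0.36],[-0.096,0,0,0,0,0,0.36],[-0.108,0,0,0,0,0,0.36],[-0.12,0,0,0,0,0,0.36]]
  ]
}}

```text
time_s: 9.6
ee_pos: [0.5028, 0.0367, 0.2387]
eef_rot: [-3.142, -0.0, 2.91]
force: [-3.8, 1.2, 0.7]
grip_width: 0.0642
grip_force: 1.5
```

```bash
python3 - <<'E'
from pile import *
yo=(-.2317,np.array([.5378,.0284]))
ob=get_obs(); print(ob['ee_pos'],w2c(ob['ee_pos'],*yo),ob['eef_rot'],ob['force'])
for n in ('scene','side'): c=pile(n,yo=yo,rng=(.2425,.2365,.2305,.2245)); 
E
```

```text
[0.50275001 0.03674037 0.23865648] [-3.60285794e-02  6.88761442e-05] [-3.14155375e+00 -4.61570444e-04  2.90985058e+00] [-3.81599468  1.15448988  0.7423894 ]
scene 0.2425 229 (array([ 0.1, 44.1]), array([25.9, 60.9]), 88.97) med z 0.2423 [-30.  31.] [30. 57.]
scene 0.2305 131 (array([-2.8, 57.5]), array([59.5, 21. ]), 10.38) med z 0.2305 [-31.  42.] [28. 65.]
scene 0.2245 11 (array([-29.4, -19.2]), array([ 1.9, 16. ]), 4.8) med z 0.2236 [-31. -27.] [-28. -11.]
side 0.2425 422 (array([  3.8, -28.2]), array([51.6, 58.1]), 89.59) med z 0.2432 [-25. -54.] [33. -2.]
side 0.2365 28 (array([ 14. , -52.6]), array([ 5. , 36.7]), 84.49) med z 0.2377 [ -4. -55.] [ 32. -50.]
```

{"method": "play_rows", "body": {
  "motion": [
    [[-0.003,0,0,0,0,0,0.36],[-0.006,0,0,0,0,0,0.36],[-0.009,0,0,0,0,0,0.36],[-0.012,0,0,0,0,0,0.36],[-0.014,0,0,0,0,0,0.36],[-0.014,0,0,0,0,0,0.36]]
  ]
}}

```text
time_s: 10.3
ee_pos: [0.506, 0.036, 0.2386]
eef_rot: [3.142, -0.0, 2.91]
force: [-2.9, 1.2, 0.7]
grip_width: 0.0639
grip_force: 1.9
```

{"method": "play_rows", "body": {
  "motion": [
    [[-0.002,0,0,0,0,0,0.36],[-0.004,0,0,0,0,0,0.36],[-0.006,0,0,0,0,0,0.36],[-0.006,0,0,0,0,0,0.36]]
  ]
}}

```text
time_s: 10.7
ee_pos: [0.5069, 0.0358, 0.2387]
eef_rot: [-3.142, -0.002, 2.91]
force: [-9.8, 1.5, 3.0]
grip_width: 0.0642
grip_force: 4.9
```

```bash
python3 - <<'E'
from pile import *
yo=(-.2317,np.array([.5378,.0284]))
ob=get_obs(); print(ob['ee_pos'],w2c(ob['ee_pos'],*yo),ob['eef_rot'],ob['force'])
for n in ('scene','side'): c=pile(n,yo=yo,rng=(.2425,.2305)); 
E
```

```text
[0.50688017 0.03581684 0.23866537] [-0.03179672  0.00011844] [-3.14156446e+00 -1.86664340e-03  2.90978185e+00] [-9.7518307   1.45633831  3.00185907]
scene 0.2425 237 (array([ 3.6, 43.6]), array([25.6, 58.7]), 89.81) med z 0.2425 [-26.  31.] [33. 57.]
scene 0.2305 134 (array([ 2.5, 57.1]), array([60.1, 18.2]), 7.14) med z 0.2303 [-26.  44.] [33. 65.]
side 0.2425 414 (array([  7.7, -27.2]), array([53.7, 57.8]), 89.01) med z 0.2432 [-22. -54.] [37. -0.]
```

{"method": "play_rows", "body": {
  "motion": [
    [[0.04,0,0,0,0,0,0.36],[0.04,0,-0.1,0,0,0,-1],[0.04,0,-0.2,0,0,0,-1],[-0.05,0.18,-0.2,0,0,0,-1],[-0.151,0.36,-0.2,0,0,0,-1],[-0.151,0.36,-0.2,0,0,0,-1],[-0.151,0.36,-0.2,0,0,0,-1],[-0.151,0.36,-0.2,0,0,0,-1]]
  ]
}}

```text
time_s: 11.6
ee_pos: [0.5645, 0.1139, 0.289]
eef_rot: [3.142, 0.001, 2.909]
force: [0.2, -0.3, -0.3]
grip_width: 0.0114
grip_force: 0.0
```

```bash
python3 - <<'E'
from pile import *
yo=(-.2317,np.array([.5378,.0284]))
ob=get_obs(); print(ob['ee_pos'],w2c(ob['ee_pos'],*yo),ob['grip_width'])
go(*c2w((.006,.09),*yo),.2395,yo[0]+np.pi)
c=cam('scene'); W=cloud(c); f=c['frame'].astype(int)
m=(f[...,0]-f[...,2]>50)&(abs(W[...,2]-.23)<.02)&(W[...,1]>0.08)&(W[...,0]>.5)&(W[...,0]<.72); P=W[m]; print('tape',P.min(0),P.max(0))
pile('scene',yo=yo); pile('side',yo=yo)
c=cam('wrist'); save(c,'w4.png')
E
```

```text
[0.56447098 0.11394386 0.28896981] [0.00631462 0.08938243] 0.011440110695739737
row [0.0014, 0.0025, 0.1979, 0.0, 0.0001, -0.0001] rows>= 1
tape [0.62254709 0.10385914 0.21204685] [0.70029033 0.17625396 0.241487  ]
scene 0.241 818 (array([8.9, 0.6]), array([112.2,  70.3]), 89.71) med z 0.242 [-27. -56.] [44. 57.]
scene 0.235 25 (array([-25.3,  28.8]), array([46.8,  2.8]), 89.45) med z 0.2346 [-27.   5.] [-24.  52.]
scene 0.229 139 (array([-21.4,  18.7]), array([116.9,  46. ]), 65.27) med z 0.2295 [-27. -44.] [24. 64.]
scene 0.223 36 (array([-25.1,   8.2]), array([84.5,  2.5]), 89.71) med z 0.2233 [-26. -34.] [-24.  50.]
side 0.241 154 (array([  7.6, -32.6]), array([59.3, 43.1]), 0.25) med z 0.2424 [-22. -54.] [ 37. -11.]
side 0.235 12 (array([-20. , -47.8]), array([18.9,  4.5]), 88.89) med z 0.2349 [-22. -57.] [-18. -38.]
```

{"method": "play_rows", "body": {
  "motion": [
    [[0,0,0.12,0,0,0,-1],[0,0,0.19,0,0,0,-1],[0,0,0.198,0,0,0,-1],[0,0,0.198,0,0,0,-1],[0,-0.02,0.198,0,0,0,-1],[0,-0.032,0.198,0,0,0,-1],[0,-0.044,0.198,0,0,0,-1],[0,-0.056,0.198,0,0,0,-1],[0,-0.068,0.198,0,0,0,-1],[0,-0.08,0.198,0,0,0,-1]]
  ]
}}

```text
time_s: 12.8
ee_pos: [0.5604, 0.095, 0.2394]
eef_rot: [3.141, 0.0, 2.91]
force: [1.3, 3.2, 1.8]
grip_width: 0.0004
grip_force: 1.8
```

{"method": "play_rows", "body": {
  "motion": [
    [[0,-0.008,0,0,0,0,-1],[0,-0.016,0,0,0,0,-1],[0,-0.022,0,0,0,0,-1],[0,-0.026,0,0,0,0,-1],[0,-0.026,0,0,0,0,-1]]
  ]
}}

```text
time_s: 13.3
ee_pos: [0.5589, 0.0887, 0.2393]
eef_rot: [3.142, 0.0, 2.91]
force: [0.3, 2.9, 2.4]
grip_width: 0.0003
grip_force: 2.1
```

```bash
python3 - <<'E'
from pile import *
yo=(-.2317,np.array([.5378,.0284]))
ob=get_obs(); print(ob['ee_pos'],w2c(ob['ee_pos'],*yo),ob['grip_width'],ob['force'],ob['time_s'])
pile('scene',yo=yo); pile('side',yo=yo)
E
```

```text
[0.5588709  0.08867849 0.2393071 ] [0.00666594 0.06350625] 0.00029241843052696837 [0.32146382 2.89713094 2.39251086] 13.3
scene 0.241 619 (array([ 1.7, -4.1]), array([ 57.8, 109.2]), 0.83) med z 0.2421 [-27. -59.] [31. 50.]
scene 0.235 44 (array([-25.2,  -7.8]), array([  3. , 104.8]), 0.05) med z 0.2347 [-27. -60.] [-24.  45.]
scene 0.229 38 (array([-25.4, -19.6]), array([77. ,  2.2]), 89.75) med z 0.2289 [-27. -58.] [-24.  19.]
scene 0.223 35 (array([-21.2,  46.3]), array([32. , 16.7]), 50.24) med z 0.2242 [-26.  29.] [-5. 55.]
side 0.241 360 (array([ 7.4, -5. ]), array([110.4,  60.5]), 88.56) med z 0.2425 [-22. -60.] [39. 50.]
```

{"method": "play_rows", "body": {
  "motion": [
    [[0,-0.003,0,0,0,0,-1],[0,-0.006,0,0,0,0,-1],[0,-0.008,0,0,0,0,-1],[0,-0.01,0,0,0,0,-1],[0,-0.01,0,0,0,0,-1]]
  ]
}}

```text
time_s: 13.9
ee_pos: [0.5583, 0.0863, 0.2393]
eef_rot: [3.142, 0.0, 2.91]
force: [0.3, 5.1, 4.3]
grip_width: 0.0006
grip_force: 3.0
```

{"method": "play_rows", "body": {
  "motion": [
    [[0,-0.002,0,0,0,0,-1],[0,-0.003,0,0,0,0,-1],[0,-0.003,0,0,0,0,-1]]
  ]
}}

```text
time_s: 14.2
ee_pos: [0.5581, 0.0856, 0.2392]
eef_rot: [3.142, 0.0, 2.91]
force: [0.9, 3.8, 4.5]
grip_width: 0.0002
grip_force: 3.1
```

{"method": "play_rows", "body": {
  "motion": [
    [[0,-0.002,0,0,0,0,-1],[0,-0.004,0,0,0,0,-1],[0,-0.004,0,0,0,0,-1]]
  ]
}}

```text
time_s: 14.5
ee_pos: [0.558, 0.085, 0.2393]
eef_rot: [3.141, 0.0, 2.91]
force: [2.4, 7.3, 4.4]
grip_width: 0.0003
grip_force: 4.8
```

{"method": "play_rows", "body": {
  "motion": [
    [[0,-0.002,0,0,0,0,-1],[0,-0.004,0,0,0,0,-1],[0,-0.004,0,0,0,0,-1]]
  ]
}}

```text
time_s: 14.8
ee_pos: [0.5577, 0.0843, 0.2393]
eef_rot: [3.14, 0.0, 2.91]
force: [2.9, 10.2, 4.4]
grip_width: 0.0002
grip_force: 5.7
```

```bash
python3 - <<'E'
from pile import *
yo=(-.2317,np.array([.5378,.0284]))
ob=get_obs(); print(ob['ee_pos'],w2c(ob['ee_pos'],*yo),ob['grip_width'],ob['force'],ob['time_s'])
pile('scene',yo=yo); pile('side',yo=yo)
E
```

```text
[0.55770937 0.0843483  0.23929417] [0.00652979 0.05902506] 0.00015880594620436826 [ 2.86846497 10.23346811  4.44953423] 14.8
scene 0.241 622 (array([ 1.4, -9.1]), array([ 55.5, 111.2]), 0.58) med z 0.2421 [-27. -64.] [30. 46.]
scene 0.235 35 (array([-23.8,  22.1]), array([55.9, 19.8]), 69.65) med z 0.2348 [-26.  -8.] [-5. 46.]
scene 0.229 24 (array([-24.6,  29.9]), array([37.7,  7.5]), 78.51) med z 0.2287 [-27.  11.] [-18.  48.]
scene 0.223 41 (array([-21.4,  37.4]), array([40. , 17.9]), 55.91) med z 0.2231 [-27.  16.] [-5. 51.]
side 0.241 89 (array([ -9.6, -40.2]), array([49. , 30.5]), 44.82) med z 0.2426 [-22. -63.] [ 15. -18.]
```

{"method": "play_rows", "body": {
  "motion": [
    [[0,0.04,0,0,0,0,-1],[0,0.04,-0.1,0,0,0,-1],[0,0.04,-0.2,0,0,0,0.36],[0.12,-0.1,-0.2,0,0,0,0.36],[0.226,-0.256,-0.2,0,0,0,0.36],[0.226,-0.256,-0.2,0,0,0,0.36],[0.226,-0.256,-0.2,0,0,0,0.36],[0.226,-0.256,-0.1,0,0,0,0.36],[0.226,-0.256,0,0,0,0,0.36],[0.226,-0.256,0,0,0,0,0.36]]
  ]
}}

```text
time_s: 15.9
ee_pos: [0.4876, 0.0348, 0.2364]
eef_rot: [-3.14, -0.005, 2.91]
force: [0.1, -0.2, 0.8]
grip_width: 0.0609
grip_force: 0.0
```

{"method": "play_rows", "body": {
  "motion": [
    [[-0.015,0,0,0,0,0,0.36],[-0.03,0,0,0,0,0,0.36],[-0.045,0,0,0,0,0,0.36],[-0.057,0,0,0,0,0,0.36],[-0.062,0,0,0,0,0,0.36],[-0.066,0,0,0,0,0,0.36],[-0.069,0,0,0,0,0,0.36],[-0.071,0,0,0,0,0,0.36],[-0.071,0,0,0,0,0,0.36]]
  ]
}}

```text
time_s: 16.8
ee_pos: [0.5052, 0.0302, 0.2392]
eef_rot: [-3.142, 0.0, 2.91]
force: [0.4, -0.2, -0.1]
grip_width: 0.064
grip_force: 0.0
```

```bash
python3 - <<'E'
from pile import *
yo=(-.2317,np.array([.5378,.0284]))
ob=get_obs(); print(ob['ee_pos'],w2c(ob['ee_pos'],*yo),ob['grip_width'],ob['force'],ob['time_s'])
E
```

```text
[0.50522015 0.03020667 0.2392101 ] [-0.0321241 -0.005723 ] 0.0640025448479162 [ 0.38880976 -0.24317597 -0.14558808] 16.8
```

No contact yet at −32.1, so I'll advance gently.

{"method": "play_rows", "body": {
  "motion": [
    [[-0.002,0,0,0,0,0,0.36],[-0.004,0,0,0,0,0,0.36],[-0.004,0,0,0,0,0,0.36]]
  ]
}}

```text
time_s: 17.1
ee_pos: [0.5056, 0.0302, 0.2392]
eef_rot: [-3.142, -0.002, 2.91]
force: [-6.3, 1.5, 3.3]
grip_width: 0.0639
grip_force: 3.5
```

{"method": "play_rows", "body": {
  "motion": [
    [[-0.002,0,0,0,0,0,0.36],[-0.004,0,0,0,0,0,0.36],[-0.004,0,0,0,0,0,0.36]]
  ]
}}

```text
time_s: 17.4
ee_pos: [0.5062, 0.0301, 0.2392]
eef_rot: [-3.142, -0.003, 2.91]
force: [-10.1, 2.8, 6.2]
grip_width: 0.0638
grip_force: 5.3
```

{"method": "play_rows", "body": {
  "motion": [
    [[0.04,0,0,0,0,0,0.36],[0.04,0,-0.2,0,0,0,-1],[0.0,0,-0.4,0,0,0,-1],[-0.1,0,-0.56,0,0,0,-1],[-0.3,0,-0.56,0,0,0,-1],[-0.505,0,-0.56,0,0,0,-1],[-0.505,0,-0.56,0,0,0,-1],[-0.505,0,-0.56,0,0,0,-1],[-0.505,0,-0.56,0,0,0,-1]]
  ]
}}

```text
time_s: 18.3
ee_pos: [0.6292, 0.0011, 0.3801]
eef_rot: [3.141, 0.001, 2.91]
force: [0.1, -0.2, -0.2]
grip_width: 0.0034
grip_force: 0.0
```

```bash
python3 - <<'E'
from pile import *
yo=(-.2317,np.array([.5378,.0284]))
ob=get_obs(); print(ob['ee_pos'],w2c(ob['ee_pos'],*yo),ob['grip_width'],ob['force'],ob['time_s'])
c=cam('wrist'); W=cloud(c); f=c['frame']; np.savez('w5.npz',W=W,f=f)
im=cv2.cvtColor(f,cv2.COLOR_RGB2BGR); cv2.imwrite('pics/w5.png',cv2.resize(im[0:300,100:480],None,fx=2,fy=2,interpolation=cv2.INTER_CUBIC))
yo=find(W,f); pile('wrist',yo=yo)
L=w2c(W,*yo); m=(L[...,0]>.04)&(L[...,0]<.13)&(abs(L[...,1]+.006)<.02)&(W[...,2]>.236)&(W[...,2]<.33)
P=np.c_[L[m],W[m][:,2]]
for x in np.arange(.04,.125,.005):
    s=P[abs(P[:,0]-x)<.0025]
    if len(s): print(x.round(3),len(s),s[:,2].min().round(4),s[:,2].max().round(4))
E
```

```text
[0.62924782 0.00107386 0.38007109] [ 0.09527907 -0.00559653] 0.0033829806953598472 [ 0.10676836 -0.23912479 -0.18292474] 18.3
case yaw -0.2323 o [0.5393 0.0271] n 476 279 qslope -0.002
wrist 0.241 6652 (array([ 5.8, -6.9]), array([109.2,  57.4]), 89.99) med z 0.2417 [-23. -61.] [35. 48.]
0.04 99 0.2373 0.2492
0.045 187 0.2396 0.2507
0.05 229 0.2479 0.2553
0.055 227 0.2526 0.2591
0.06 136 0.2575 0.2641
0.065 136 0.2617 0.2688
0.07 143 0.2653 0.2738
0.075 150 0.2709 0.2784
0.08 249 0.2754 0.3147
0.085 362 0.2796 0.3146
0.09 221 0.2852 0.3097
0.095 226 0.2985 0.3042
0.1 330 0.2984 0.3089
0.105 178 0.3048 0.3097
0.11 9 0.3056 0.3079
```

View pics/w5.png

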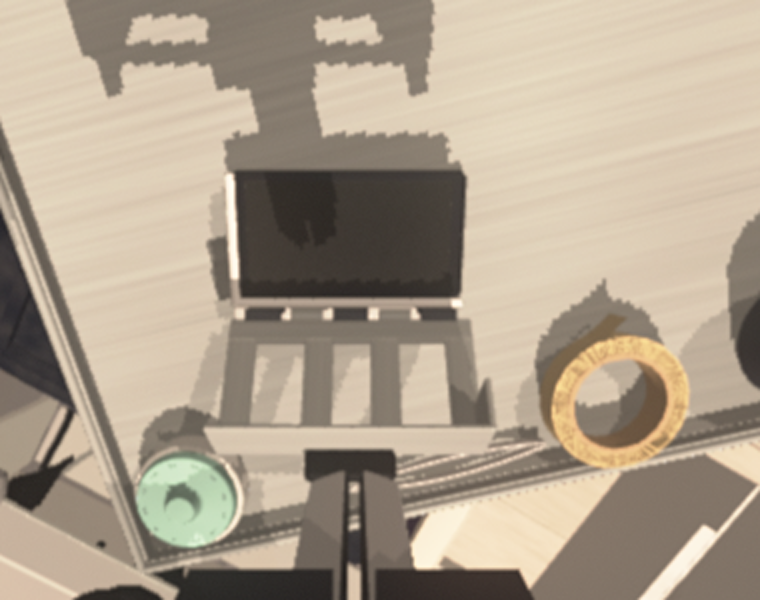

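```bash
cat > lid.py <<'E'
from case import *
yo=(-.2323,np.array([.5393,.0271])); h=.003
def tcp(th):
    if th>np.pi/2: X=.045-.089*np.cos(th)+h*np.sin(th); Z=.031+.089*np.sin(th)-.012-.012*np.clip(th-np.pi/2,0,.3)
    else: X=.045-.080*np.cos(th)+h*np.sin(th); Z=.031+.080*np.sin(th)+h*np.cos(th)
    return np.array([X+.008,Z+.019+.215])
def rows(ths,start):
    for t in ths: d=tcp(t)-start; print(round(t,2),'x',round(-d[0]/.25,3),'z',round(-d[1]/.25,3))
E
python3 - <<'E'
from lid import *
e=tool()[:3,3]; p=w2c(e,*yo); print('now case',p,e[2],'y shift',(-.006-p[1])/.25)
s=np.array([p[0],e[2]]); a=tcp(2.4)+[.008,0]; d=a-s; print('start',a,-d/.25)
print('call2'); rows(np.linspace(2.3,1.3,10),a)
print('call3'); rows(np.linspace(1.2,.1,10),tcp(1.3))
E
```

```text
now case [ 0.09330619 -0.0045485 ] 0.38095389233731836 y shift -0.005805991116157851
start [0.12865443 0.30951622] [-0.14139297  0.28575068]
call2
2.3 x 0.056 z -0.025
2.19 x 0.087 z -0.05
2.08 x 0.119 z -0.071
1.97 x 0.154 z -0.088
1.86 x 0.191 z -0.102
1.74 x 0.229 z -0.116
1.63 x 0.268 z -0.126
1.52 x 0.306 z -0.142
1.41 x 0.342 z -0.14
1.3 x 0.377 z -0.133
call3
1.2 x 0.031 z 0.009
1.08 x 0.067 z 0.024
0.96 x 0.101 z 0.043
0.83 x 0.132 z 0.067
0.71 x 0.161 z 0.094
0.59 x 0.185 z 0.124
0.47 x 0.206 z 0.157
0.34 x 0.223 z 0.192
0.22 x 0.235 z 0.229
0.1 x 0.243 z 0.268
```

{"method": "play_rows", "body": {
  "motion": [
    [[-0.141,-0.006,0,0,0,0,-1],[-0.141,-0.006,0,0,0,0,-1],[-0.141,-0.006,0.12,0,0,0,-1],[-0.141,-0.006,0.24,0,0,0,-1],[-0.141,-0.006,0.286,0,0,0,-1],[-0.141,-0.006,0.286,0,0,0,-1],[-0.141,-0.006,0.286,0,0,0,-1]]
  ]
}}

```text
time_s: 19.1
ee_pos: [0.664, -0.0086, 0.31]
eef_rot: [3.141, 0.003, 2.91]
force: [-0.2, -0.2, -0.3]
grip_width: 0.0004
grip_force: 0.0
```

{"method": "play_rows", "body": {
  "motion": [
    [[0.03,0,-0.01,0,0,0,-1],[0.056,0,-0.025,0,0,0,-1],[0.087,0,-0.05,0,0,0,-1],[0.119,0,-0.071,0,0,0,-1],[0.154,0,-0.088,0,0,0,-1],[0.191,0,-0.102,0,0,0,-1],[0.229,0,-0.116,0,0,0,-1],[0.268,0,-0.126,0,0,0,-1],[0.306,0,-0.142,0,0,0,-1],[0.342,0,-0.14,0,0,0,-1]]
  ]
}}

```text
time_s: 20.1
ee_pos: [0.5801, 0.0111, 0.3433]
eef_rot: [3.141, 0.001, 2.91]
force: [1.3, 0.1, 0.5]
grip_width: 0.0005
grip_force: 0.4
```

```bash
python3 - <<'E'
from lid import *
o=get_obs(); e=o['ee_pos']; p=w2c(e,*yo); print(o['time_s'],'now case',p,e[2],o['force'],'want',tcp(1.41))
for n in ('side','scene'):
    c=cam(n); W=cloud(c); L=w2c(W,*yo)
    for lo,hi in ((.0,.06),(-.06,-.03)):
        m=(L[...,0]>-.06)&(L[...,0]<.13)&(L[...,1]<hi)&(L[...,1]>lo)&(W[...,2]>.25)&(W[...,2]<.345)&(c['frame'].mean(2)>60)
        P=np.c_[L[m],W[m][:,2]]
        print(n,[(x.round(2),(s[:,2].max()).round(3)) for x in np.arange(-.05,.12,.01) for s in [P[abs(P[:,0]-x)<.005]] if len(s)>3])
E
```

```text
20.1 now case [ 0.04335715 -0.00622481] 0.3432833578166554 [1.28686544 0.07548799 0.53901728] want [0.04315296 0.34444832]
side [(np.float64(0.01), np.float64(0.319)), (np.float64(0.02), np.float64(0.321)), (np.float64(0.03), np.float64(0.345)), (np.float64(0.04), np.float64(0.345))]
side [(np.float64(0.01), np.float64(0.319)), (np.float64(0.02), np.float64(0.321)), (np.float64(0.03), np.float64(0.322)), (np.float64(0.04), np.float64(0.32))]
scene [(np.float64(0.01), np.float64(0.319)), (np.float64(0.02), np.float64(0.322)), (np.float64(0.03), np.float64(0.344)), (np.float64(0.04), np.float64(0.345)), (np.float64(0.05), np.float64(0.345))]
scene [(np.float64(0.01), np.float64(0.318)), (np.float64(0.02), np.float64(0.32)), (np.float64(0.03), np.float64(0.321)), (np.float64(0.04), np.float64(0.262))]
```

{"method": "play_rows", "body": {
  "motion": [
    [[0.035,0,0.007,0,0,0,-1],[0.066,0,0.016,0,0,0,-1],[0.102,0,0.031,0,0,0,-1],[0.136,0,0.05,0,0,0,-1],[0.167,0,0.074,0,0,0,-1],[0.196,0,0.101,0,0,0,-1],[0.22,0,0.131,0,0,0,-1],[0.241,0,0.164,0,0,0,-1],[0.258,0,0.199,0,0,0,-1],[0.27,0,0.236,0,0,0,-1]]
  ]
}}

```text
time_s: 21.2
ee_pos: [0.5147, 0.0264, 0.2829]
eef_rot: [-3.142, -0.0, 2.91]
force: [0.3, 0.6, 0.2]
grip_width: 0.0007
grip_force: 0.1
```

```bash
cat > chk.py <<'E'
from lid import *
o=get_obs(); e=o['ee_pos']; p=w2c(e,*yo); print(o['time_s'],'now case',p,e[2],o['force'],'want',tcp(.22),tcp(0))
for n in ('side','scene'):
    c=cam(n); W=cloud(c); L=w2c(W,*yo)
    for lo,hi in ((.02,.06),(-.06,-.03)):
        m=(L[...,0]>-.06)&(L[...,0]<.13)&(L[...,1]<hi)&(L[...,1]>lo)&(W[...,2]>.22)&(W[...,2]<.345)&(c['frame'].mean(2)>85)
        P=np.c_[L[m],W[m][:,2]]
        print(n,[(int(x*1000),round(float(np.quantile(s[:,2],.8)),4)) for x in np.arange(-.05,.06,.01) for s in [P[abs(P[:,0]-x)<.005]] if len(s)>3])
E
python3 chk.py
```

```text
21.2 now case [-0.02375796 -0.00629435] 0.28293651586013985 [0.31563875 0.64057509 0.19014452] want [-0.02441711  0.28538606] [-0.027  0.268]
side [(-30, 0.2615), (-19, 0.2628), (10, 0.2437), (20, 0.2442), (30, 0.2502), (40, 0.2506), (50, 0.2496)]
side [(-30, 0.2604), (-19, 0.2622), (-9, 0.2603), (0, 0.2575), (10, 0.2552), (20, 0.2533), (30, 0.2515), (40, 0.2501), (50, 0.2504)]
scene [(-30, 0.2599), (-19, 0.259), (-9, 0.2568), (0, 0.2551), (10, 0.253), (20, 0.2518), (30, 0.2497), (40, 0.2492)]
scene [(-30, 0.2603), (-19, 0.259), (-9, 0.2573)]
```

{"method": "play_rows", "body": {
  "motion": [
    [[0.006,0,0.02,0,0,0,-1],[0.01,0,0.035,0,0,0,-1],[0.012,0,0.045,0,0,0,-1],[0.012,0,0.053,0,0,0,-1],[0.012,0,0.06,0,0,0,-1],[0.012,0,0.06,0,0,0,-1]]
  ]
}}

```text
time_s: 21.9
ee_pos: [0.5122, 0.027, 0.2704]
eef_rot: [3.141, 0.002, 2.91]
force: [-6.2, 0.8, 15.1]
grip_width: -0.0
grip_force: 7.2
```

```bash
python3 chk.py
```

```text
21.9 now case [-0.02631635 -0.00628113] 0.2703721594107163 [-6.17742302  0.7597108  15.09552602] want [-0.02441711  0.28538606] [-0.027  0.268]
side [(-30, 0.2509), (-19, 0.2521), (10, 0.2448), (20, 0.2438), (30, 0.2472), (40, 0.2488)]
side [(-30, 0.2515), (-19, 0.2521), (-9, 0.2506), (0, 0.2507), (10, 0.2505), (20, 0.2497), (30, 0.2494), (40, 0.2498), (50, 0.2501)]
scene [(-30, 0.2513), (-19, 0.2503), (-9, 0.2495), (0, 0.2494), (10, 0.2494), (20, 0.2491), (30, 0.2482), (40, 0.2491)]
scene [(-30, 0.2512), (-19, 0.2515)]
```

{"method": "play_rows", "body": {
  "motion": [
    [[0,0,0.006,0,0,0,-1],[0,0,0.012,0,0,0,-1],[0,0,0.012,0,0,0,-1]]
  ]
}}

```text
time_s: 22.3
ee_pos: [0.5122, 0.0271, 0.2694]
eef_rot: [3.141, 0.004, 2.91]
force: [-15.0, -0.4, 31.5]
grip_width: 0.0006
grip_force: 16.0
```

```bash
python3 chk.py
```

```text
22.3 now case [-0.02632846 -0.00627173] 0.26941219899678875 [-14.96590309  -0.44909601  31.48410457] want [-0.02441711  0.28538606] [-0.027  0.268]
side [(-30, 0.2494), (-19, 0.2508), (10, 0.244), (20, 0.2434), (30, 0.2473), (40, 0.249)]
side [(-30, 0.2509), (-19, 0.2511), (-9, 0.2505), (0, 0.2505), (10, 0.2501), (20, 0.2494), (30, 0.2494), (40, 0.2494), (50, 0.2502)]
scene [(-30, 0.2506), (-19, 0.2499), (-9, 0.2493), (0, 0.2485), (10, 0.2483), (20, 0.2484), (30, 0.2482), (40, 0.2492)]
scene [(-30, 0.2507), (-19, 0.2497)]
```

{"method": "play_rows", "body": {
  "motion": [
    [[0,0,-0.02,0,0,0,-1],[0,0,-0.15,0,0,0,-1],[0.1,0,-0.35,0,0,0,-1],[0.2,0,-0.45,0,0,0,-1],[0.3,0,-0.45,0,0,0,-1],[0.3,0,-0.45,0,0,0,-1],[0.3,0,-0.45,0,0,0,-1]]
  ]
}}

```text
time_s: 23.1
ee_pos: [0.4393, 0.0443, 0.3783]
eef_rot: [3.142, 0.001, 2.91]
force: [0.0, -0.3, -0.8]
grip_width: 0.0004
grip_force: 0.0
```

```bash
python3 chk.py; python3 - <<'E'
from h import *
ims=[]
for n,(x,y) in (('side',(240,160)),('scene',(240,130))):
    c=cam(n); im=cv2.cvtColor(c['frame'],cv2.COLOR_RGB2BGR)[y:y+110,x:x+130]; ims.append(cv2.resize(im,None,fx=3,fy=3,interpolation=cv2.INTER_CUBIC))
cv2.imwrite('pics/end.png',np.hstack(ims))
E
```

```text
23.1 now case [-0.10125005 -0.00631383] 0.3782559175072922 [ 0.01907068 -0.2765097  -0.82360939] want [-0.02441711  0.28538606] [-0.027  0.268]
side [(-30, 0.2517), (-19, 0.2528), (-9, 0.2516), (0, 0.2521), (10, 0.2503), (20, 0.2497), (30, 0.2489), (40, 0.2495), (50, 0.2509)]
side [(-30, 0.2526), (-19, 0.2526), (-9, 0.2519), (0, 0.2508), (10, 0.2506), (20, 0.2498), (30, 0.2496), (40, 0.2495), (50, 0.2502)]
scene [(-30, 0.2517), (-19, 0.2514), (-9, 0.2508), (0, 0.2505), (10, 0.249), (20, 0.2489), (30, 0.2483), (40, 0.2488)]
scene [(-30, 0.2521), (-19, 0.2518), (-9, 0.2506), (0, 0.2505), (10, 0.2498), (20, 0.2485), (30, 0.2488), (40, 0.2494)]
```

View pics/end.png

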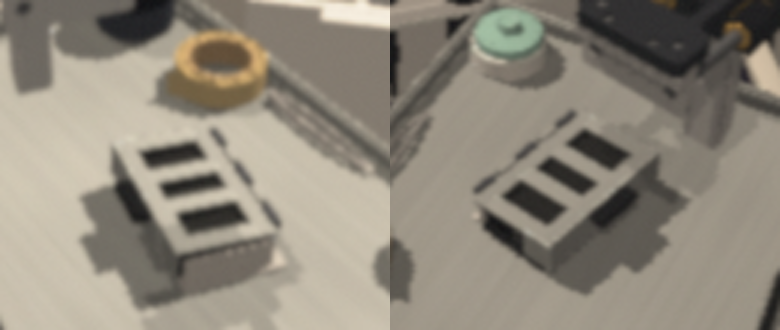

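```bash
cat > ang.py <<'E'
from lid import *
print(get_obs()['time_s'])
def fit(P): 
    for _ in range(4):
        A=np.c_[P[:,:2],np.ones(len(P))]; k,*_=np.linalg.lstsq(A,P[:,2],rcond=None); r=P[:,2]-A@k; s=abs(r)<max(2*np.std(r),.0005); P=P[s]
    return k,len(P),np.std(r)
for n in ('side','scene'):
    c=cam(n); W=cloud(c); L=w2c(W,*yo); Q=np.dstack([L,W[...,2]]); br=c['frame'].mean(2)>85
    m=br&(L[...,0]>-.024)&(L[...,0]<.04)&(L[...,1]>-.06)&(L[...,1]<.048)&(abs(W[...,2]-.251)<.0035)
    k,N,s=fit(Q[m]); 
    m=br&(L[...,0]>-.15)&(L[...,0]<.1)&(abs(L[...,1])<.18)&(abs(W[...,2]-.214)<.003)
    t,Nt,st=fit(Q[m]); print(n,'lid',k.round(4),N,s.round(4),'tray',t.round(4),Nt,'angle',(t[0]-k[0]).round(4))
E
python3 ang.py
```

```text
23.3
side lid [-0.0605  0.0004  0.2507] 563 0.0007 tray [ 0.0004 -0.0007  0.2154] 10102 angle 0.0609
scene lid [-0.046  -0.0017  0.2497] 417 0.0007 tray [-1.700e-03 -2.000e-04  2.144e-01] 10477 angle 0.0443
```

{"method": "play_rows", "body": {
  "motion": [
    [[-0.13,0,0,0,0,0,-1],[-0.26,0,0.15,0,0,0,-1],[-0.26,0,0.3,0,0,0,-1],[-0.26,0,0.4,0,0,0,-1],[-0.26,0,0.42,0,0,0,-1],[-0.26,0,0.43,0,0,0,-1],[-0.26,0,0.436,0,0,0,-1],[-0.26,0,0.44,0,0,0,-1],[-0.26,0,0.444,0,0,0,-1],[-0.26,0,0.444,0,0,0,-1]]
  ]
}}

```text
time_s: 24.4
ee_pos: [0.5024, 0.0292, 0.2701]
eef_rot: [-3.142, 0.002, 2.91]
force: [-12.9, -1.5, 23.9]
grip_width: 0.0004
grip_force: 12.0
```

```bash
python3 ang.py;python3 -c "
from lid import *
o=get_obs();print(w2c(o['ee_pos'],*yo),o['ee_pos'][2],o['force'])"
```

```text
24.4
side lid [-0.0427 -0.0009  0.2499] 398 0.0006 tray [-1.000e-04 -7.000e-04  2.153e-01] 9408 angle 0.0426
scene lid [-0.02    0.0021  0.2489] 207 0.0007 tray [-1.600e-03 -2.000e-04  2.144e-01] 10088 angle 0.0184
[-0.03636717 -0.00649597] 0.27012334571947877 [-13.27651526  -1.33526277  24.54001242]
```

```bash
python3 - <<'E'
from lid import *
c=cam('scene'); W=cloud(c); L=w2c(W,*yo); dk=c['frame'].max(2)<80
for xlo,xhi in ((-.03,-.01),(-.01,.01),(.01,.035)):
  for z in np.arange(.217,.249,.003):
    m=(L[...,0]>xlo)&(L[...,0]<xhi)&(L[...,1]>.035)&(L[...,1]<.065)&(abs(W[...,2]-z)<.0015)
    if m.sum(): print(xlo,z.round(3),m.sum(),'y q90',np.quantile(L[m][:,1],[.1,.5,.9]).round(4),int(c['frame'][m].mean()))
x,y=290,150
im=cv2.cvtColor(c['frame'],cv2.COLOR_RGB2BGR)[150:220,260:340]
cv2.imwrite('pics/end2.png',cv2.resize(im,None,fx=9,fy=8,interpolation=cv2.INTER_CUBIC))
E
```

```text
-0.03 0.217 12 y q90 [0.0493 0.0543 0.0626] 132
-0.03 0.22 3 y q90 [0.0506 0.0509 0.051 ] 70
-0.03 0.223 4 y q90 [0.0511 0.0512 0.0517] 73
-0.03 0.226 6 y q90 [0.0511 0.0521 0.0524] 81
-0.03 0.229 7 y q90 [0.0516 0.0519 0.0524] 86
-0.03 0.232 7 y q90 [0.051  0.0516 0.0519] 89
-0.03 0.235 7 y q90 [0.0514 0.0517 0.0526] 89
-0.03 0.238 5 y q90 [0.0515 0.0519 0.0521] 89
-0.03 0.241 7 y q90 [0.052  0.0526 0.0529] 92
-0.03 0.244 6 y q90 [0.0518 0.0521 0.0526] 104
-0.03 0.247 18 y q90 [0.0376 0.0506 0.0527] 141
-0.01 0.217 13 y q90 [0.05   0.0597 0.0618] 142
-0.01 0.22 4 y q90 [0.0503 0.0509 0.0515] 65
-0.01 0.223 16 y q90 [0.0461 0.0494 0.0512] 45
-0.01 0.226 8 y q90 [0.0456 0.0471 0.0493] 49
-0.01 0.229 5 y q90 [0.0455 0.046  0.0494] 51
-0.01 0.232 4 y q90 [0.0456 0.0461 0.0479] 58
-0.01 0.235 5 y q90 [0.0449 0.0457 0.0463] 89
-0.01 0.238 2 y q90 [0.0472 0.0488 0.0504] 93
-0.01 0.241 1 y q90 [0.0508 0.0508 0.0508] 101
-0.01 0.247 23 y q90 [0.041  0.0471 0.0511] 149
0.01 0.217 11 y q90 [0.0498 0.0574 0.0645] 138
0.01 0.22 6 y q90 [0.05   0.0504 0.0508] 57
0.01 0.223 15 y q90 [0.0456 0.0475 0.0507] 35
0.01 0.226 17 y q90 [0.0456 0.0473 0.0501] 40
0.01 0.229 10 y q90 [0.0449 0.0455 0.0463] 37
0.01 0.232 8 y q90 [0.0454 0.0461 0.0493] 72
0.01 0.235 6 y q90 [0.045  0.046  0.0473] 94
0.01 0.238 3 y q90 [0.0464 0.0471 0.0496] 111
0.01 0.244 5 y q90 [0.0367 0.051  0.0513] 123
0.01 0.247 53 y q90 [0.0379 0.0451 0.0517] 149
```

View pics/end2.png

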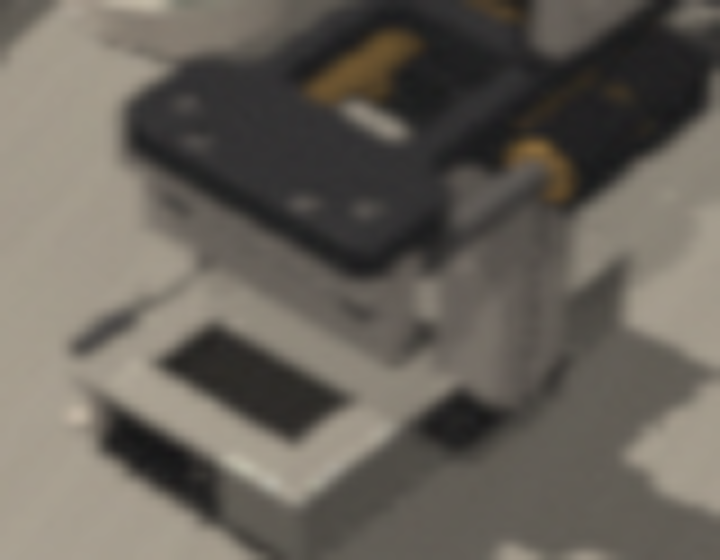

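{"method": "play_rows", "body": {
  "motion": [
    [[0,0,-0.05,0,0,0,-1],[0.0125,0,-0.14,0,0,0,0.2],[0.0125,0,-0.14,0,0,0,0.2],[0.0125,0,-0.14,0,0,0,0.2],[0.0125,0,-0.14,0,0,0,0.2],[0.0125,0,-0.14,0,0,0,0.2]]
  ]
}}

```text
time_s: 25.15
ee_pos: [0.4993, 0.03, 0.3014]
eef_rot: [-3.141, -0.001, 2.91]
force: [1.0, 0.4, -0.3]
grip_width: 0.0367
grip_force: 0.0
```

```bash
python3 - <<'E'
from lid import *
o=get_obs(); e=o['ee_pos']; print(o['time_s'],w2c(e,*yo),e[2],o['grip_width'],o['eef_rot'])
go(*c2w((-.0395,-.006),*yo),.2665,yo[0]+np.pi)
# arc from grip: lug point r=.0845, z offset kept ; tool stays vertical
th0=.05; r=.0845
for t in (.2,.35,.5,.65,.8,.95,1.1,1.2):
    dx=-r*(np.cos(t)-np.cos(th0)); dz=r*(np.sin(t)-np.sin(th0)); print(t,'x',round(-dx/.25,3),'z',round(-dz/.25,3))
E
```

```text
25.15 [-0.03960271 -0.00633909] 0.30137000808536735 0.03665664645938423 [-3.14127578e+00 -1.34455758e-03  2.90977237e+00]
row [-0.0006, 0.0014, 0.1395, -0.0001, -0.0002, 0.0001] rows>= 1
0.2 x -0.006 z -0.05
0.35 x -0.02 z -0.099
0.5 x -0.041 z -0.145
0.65 x -0.069 z -0.188
0.8 x -0.102 z -0.226
0.95 x -0.141 z -0.258
1.1 x -0.184 z -0.284
1.2 x -0.215 z -0.298
```

{"method": "play_rows", "body": {
  "motion": [
    [[0,0,0,0,0,0,0.2],[0,0,0,0,0,0,0.2],[0,0,0.1,0,0,0,0.2],[0,0,0.14,0,0,0,0.2],[0,0,0.14,0,0,0,0.2],[0,0,0.14,0,0,0,-1],[0,0,0.14,0,0,0,-1],[0,0,0.14,0,0,0,-1],[0,0,0.14,0,0,0,-1]]
  ],
  "grip_force": 12
}}

```text
time_s: 26.05
ee_pos: [0.4996, 0.03, 0.2679]
eef_rot: [3.142, 0.001, 2.91]
force: [-0.0, -1.4, 2.7]
grip_width: 0.0399
grip_force: 12.0
```

{"method": "play_rows", "body": {
  "motion": [
    [[-0.002,0,-0.025,0,0,0,-1],[-0.006,0,-0.05,0,0,0,-1],[-0.012,0,-0.075,0,0,0,-1],[-0.02,0,-0.099,0,0,0,-1],[-0.03,0,-0.122,0,0,0,-1],[-0.041,0,-0.145,0,0,0,-1],[-0.055,0,-0.167,0,0,0,-1],[-0.069,0,-0.188,0,0,0,-1],[-0.085,0,-0.207,0,0,0,-1],[-0.102,0,-0.226,0,0,0,-1]]
  ]
}}

```text
time_s: 27.05
ee_pos: [0.5246, 0.0241, 0.324]
eef_rot: [-3.142, -0.0, 2.91]
force: [-0.1, -1.6, -2.2]
grip_width: 0.0394
grip_force: 12.0
```

{"method": "play_rows", "body": {
  "motion": [
    [[-0.019,0,-0.017,0,0,0,-1],[-0.039,0,-0.032,0,0,0,-1],[-0.06,0,-0.046,0,0,0,-1],[-0.082,0,-0.058,0,0,0,-1],[-0.105,0,-0.068,0,0,0,-1],[-0.113,0,-0.072,0,0,0,-1],[-0.113,0,-0.072,0,0,0,-1]]
  ]
}}

```text
time_s: 27.75
ee_pos: [0.5522, 0.0176, 0.3421]
eef_rot: [3.141, 0.001, 2.91]
force: [-2.3, -0.7, 5.5]
grip_width: 0.0396
grip_force: 12.0
```

```bash
cat > side.py <<'E'
from lid import *
o=get_obs(); e=o['ee_pos']; print(o['time_s'],w2c(e,*yo),e[2],o['grip_width'],o['force'])
c=cam('scene'); W=cloud(c); L=w2c(W,*yo)
m=(L[...,0]>-.06)&(L[...,0]<.14)&(L[...,1]<.055)&(L[...,1]>.045)&(W[...,2]>.246)&(W[...,2]<.36)
P=np.c_[L[m],W[m][:,2]]
print([(int(x*1000),round(float(s[:,2].min()),3),round(float(s[:,2].max()),3)) for x in np.arange(-.06,.13,.01) for s in [P[abs(P[:,0]-x)<.005]] if len(s)>2])
E
python3 side.py
```

```text
27.75 [ 0.0147217  -0.00627821] 0.3421330931968013 0.03958257836631327 [-2.30229022 -0.66546232  5.53803093]
[(-9, 0.297, 0.307), (0, 0.285, 0.311), (10, 0.287, 0.315), (20, 0.285, 0.311), (30, 0.261, 0.287), (40, 0.248, 0.261)]
```

{"method": "play_rows", "body": {
  "motion": [
    [[-0.022,0,-0.008,0,0,0,-1],[-0.046,0,-0.014,0,0,0,-1],[-0.072,0,-0.019,0,0,0,-1],[-0.1,0,-0.023,0,0,0,-1],[-0.132,0,-0.024,0,0,0,-1],[-0.165,0,-0.021,0,0,0,-1],[-0.2,0,-0.015,0,0,0,-1],[-0.232,0,-0.006,0,0,0,-1],[-0.262,0,0.006,0,0,0,-1],[-0.262,0,0.006,0,0,0,-1]]
  ]
}}

```text
time_s: 28.8
ee_pos: [0.6171, 0.0022, 0.3407]
eef_rot: [3.141, 0.003, 2.909]
force: [2.4, -2.7, 7.1]
grip_width: 0.0394
grip_force: 12.0
```

```bash
python3 side.py; python3 - <<'E'
from lid import *
c=cam('scene'); W=cloud(c); L=w2c(W,*yo)
for z in np.arange(.217,.249,.003):
  for a,b in ((-.03,-.01),(-.01,.01),(.01,.034)):
    m=(L[...,0]>a)&(L[...,0]<b)&(L[...,1]>.04)&(L[...,1]<.058)&(abs(W[...,2]-z)<.0015)
    if m.sum()>2: print(z.round(3),a,'y',m.sum(),np.quantile(L[m][:,1],[.2,.5,.8]).round(4))
  m=(L[...,1]>-.05)&(L[...,1]<.04)&(L[...,0]>-.04)&(L[...,0]<-.018)&(abs(W[...,2]-z)<.0015)
  if m.sum()>2: print(z.round(3),'front x',m.sum(),np.quantile(L[m][:,0],[.2,.5,.8]).round(4))
E
```

```text
28.8 [ 0.0814874 -0.0063024] 0.3406545471920433 0.03942424406017978 [ 2.38468716 -2.6935029   7.06249381]
[(40, 0.248, 0.318), (50, 0.253, 0.325), (60, 0.278, 0.321), (70, 0.304, 0.317)]
0.217 -0.03 y 10 [0.0499 0.0521 0.0552]
0.217 -0.01 y 4 [0.0541 0.0546 0.0558]
0.217 0.01 y 3 [0.0521 0.0561 0.057 ]
0.217 front x 69 [-0.0363 -0.0311 -0.0262]
0.22 -0.03 y 6 [0.048  0.0499 0.0509]
0.22 -0.01 y 4 [0.0501 0.0506 0.051 ]
0.22 0.01 y 3 [0.05   0.0501 0.0505]
0.22 front x 18 [-0.0276 -0.0262 -0.0257]
0.223 -0.03 y 14 [0.0455 0.0481 0.0508]
0.223 -0.01 y 15 [0.0466 0.0487 0.0503]
0.223 0.01 y 22 [0.0468 0.0493 0.0507]
0.223 front x 27 [-0.027  -0.0264 -0.0261]
0.226 -0.03 y 16 [0.0459 0.0477 0.0502]
0.226 -0.01 y 14 [0.046  0.0472 0.0501]
0.226 0.01 y 14 [0.0458 0.047  0.0486]
0.226 front x 21 [-0.0269 -0.0266 -0.0262]
0.229 -0.03 y 7 [0.0453 0.0455 0.0469]
0.229 -0.01 y 8 [0.0452 0.0454 0.0467]
0.229 0.01 y 7 [0.0454 0.0461 0.0465]
0.229 front x 25 [-0.0271 -0.0267 -0.0258]
0.232 -0.03 y 7 [0.0454 0.046  0.0462]
0.232 -0.01 y 5 [0.0455 0.0459 0.046 ]
0.232 0.01 y 8 [0.0447 0.0455 0.0466]
0.232 front x 27 [-0.0271 -0.0265 -0.026 ]
0.235 -0.03 y 8 [0.0432 0.0452 0.0461]
0.235 -0.01 y 8 [0.0452 0.0456 0.046 ]
0.235 0.01 y 10 [0.045  0.046  0.0467]
0.235 front x 28 [-0.0271 -0.0265 -0.0259]
0.238 -0.03 y 7 [0.045  0.0454 0.0461]
0.238 -0.01 y 3 [0.0455 0.0458 0.046 ]
0.238 0.01 y 6 [0.0455 0.0461 0.0469]
0.238 front x 18 [-0.027  -0.0268 -0.0258]
0.241 -0.03 y 9 [0.0418 0.0446 0.0461]
0.241 -0.01 y 21 [0.0413 0.044  0.046 ]
0.241 0.01 y 15 [0.0428 0.0443 0.0461]
0.241 front x 81 [-0.0263 -0.0245 -0.0207]
0.244 -0.03 y 15 [0.0423 0.0436 0.046 ]
0.244 -0.01 y 9 [0.0408 0.0448 0.0455]
0.244 0.01 y 15 [0.0418 0.0435 0.0453]
0.244 front x 76 [-0.0248 -0.0221 -0.02  ]
```

{"method": "play_rows", "body": {
  "motion": [
    [[-0.262,0,0.006,0,0,0,0.1],[0,0,0,0,0,0,0.1]]
  ]
}}

```text
time_s: 29.1
ee_pos: [0.6376, -0.0003, 0.318]
eef_rot: [-3.138, -0.019, 2.907]
force: [6.6, 0.2, -4.0]
grip_width: 0.0507
grip_force: 0.0
```

```bash
python3 side.py; python3 - <<'E'
from case import *
c=cam('scene'); find(cloud(c),c['frame'],yaw0=-.2323,o0=(.5385,.026)); c=cam('side')
im=cv2.cvtColor(c['frame'],cv2.COLOR_RGB2BGR)[120:290,200:440]; cv2.imwrite('pics/x.png',cv2.resize(im,None,fx=3,fy=3))
E
```

```text
29.1 [ 0.10201473 -0.0040571 ] 0.3180269942618835 0.05072710432016329 [ 6.57870354  0.15916209 -3.9736704 ]
[(40, 0.249, 0.31), (50, 0.252, 0.323), (60, 0.275, 0.321), (70, 0.299, 0.316)]
case yaw -0.2170 o [0.5375 0.0249] n 16 23 qslope -0.005
```

View pics/x.png

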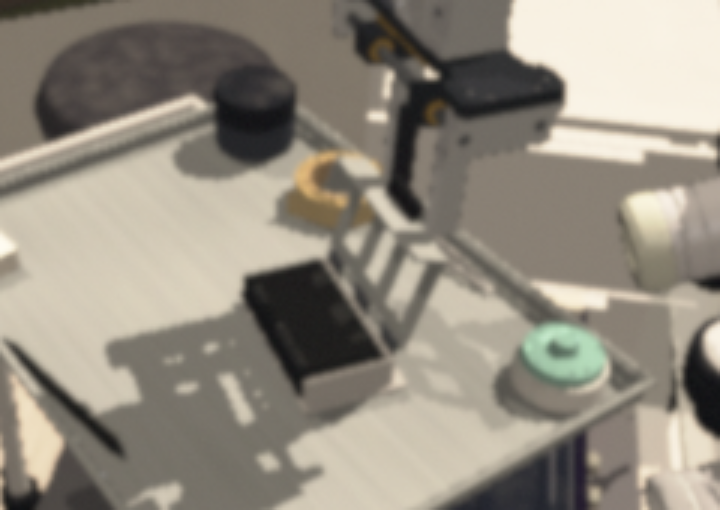

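{"method": "play_rows", "body": {
  "motion": [
    [[-0.082,0,-0.06,0,0,0,0.2],[-0.082,0,-0.15,0,0,0,0.2],[-0.082,0,-0.26,0,0,0,0.2],[0.1,0.06,-0.26,0,0,0,1],[0.3,0.2,-0.26,0,0,0,1],[0.514,0.324,-0.26,0,0,0.05,1],[0.514,0.324,-0.26,0,0,0.1,1],[0.514,0.324,-0.26,0,0,0.14,1],[0.514,0.324,-0.26,0,0,0.25,1],[0.514,0.324,-0.26,0,0,0.25,1]]
  ]
}}

```text
time_s: 30.25
ee_pos: [0.5087, 0.1112, 0.4081]
eef_rot: [3.136, 0.002, 2.154]
force: [-0.4, 0.7, 0.7]
grip_width: 0.0942
grip_force: 0.0
```

```bash
python3 side.py; python3 - <<'E'
from lid import *
go(*c2w((-.047,.075),*yo),.2395,yo[0]+np.pi/2); print(get_obs()['eef_rot'])
E
```

```text
30.25 [-0.04916331  0.07476497] 0.40814520925011427 0.09420194200782146 [-0.42242883  0.73788836  0.65665421]
[(40, 0.249, 0.324), (50, 0.256, 0.285), (60, 0.284, 0.319), (70, 0.311, 0.316)]
row [-0.0036, 0.0028, 0.6741, 0.001, -0.0, 0.1282] rows>= 6
[3.13610348e+00 2.26233319e-03 2.14406101e+00]
```

{"method": "play_rows", "body": {
  "motion": [
    [[0,0.02,0,0,0,0.02,1],[0,0.02,0.1,0,0,0.13,1],[0,0.02,0.2,0,0,0.13,1],[0,0.02,0.3,0,0,0.13,1],[0,0.02,0.4,0,0,0.13,1],[0,0.02,0.4,0,0,0.13,1],[0,0.02,0.4,0,0,0.13,1]]
  ]
}}

```text
time_s: 31.0
ee_pos: [0.5133, 0.1138, 0.3068]
eef_rot: [3.139, -0.001, 1.344]
force: [-0.0, -0.3, 0.1]
grip_width: 0.094
grip_force: 0.0
```

```bash
python3 - <<'E'
from lid import *
print(get_obs()['eef_rot'],get_obs()['ee_pos'],get_obs()['time_s']);go(*c2w((-.052,.075),*yo),.2393,yo[0]+np.pi/2)
E
```

```text
[ 3.13860151e+00 -1.33049683e-03  1.34429549e+00] [0.51334467 0.11380686 0.30678267] 31.0
row [-0.0138, -0.028, 0.2698, 0.0005, -0.0002, 0.0009] rows>= 2
```

{"method": "play_rows", "body": {
  "motion": [
    [[-0.014,-0.028,0.12,0,0,0.001,1],[-0.014,-0.028,0.24,0,0,0.001,1],[-0.014,-0.028,0.27,0,0,0.001,1],[-0.014,-0.028,0.27,0,0,0.001,1],[-0.03,-0.028,0.27,0,0,0.001,1],[-0.045,-0.028,0.27,0,0,0.001,1],[-0.057,-0.028,0.27,0,0,0.001,1],[-0.067,-0.028,0.27,0,0,0.001,1],[-0.075,-0.028,0.27,0,0,0.001,1],[-0.08,-0.028,0.27,0,0,0.001,1]]
  ]
}}

```text
time_s: 32.0
ee_pos: [0.502, 0.0961, 0.2382]
eef_rot: [3.141, -0.001, 1.337]
force: [1.3, 4.1, 2.1]
grip_width: 0.0942
grip_force: 2.2
```

{"method": "play_rows", "body": {
  "motion": [
    [[-0.002,0,0,0,0,0,1],[-0.004,0,0,0,0,0,1],[-0.006,0,0,0,0,0,1],[-0.006,0,0,0,0,0,1]]
  ]
}}

```text
time_s: 32.4
ee_pos: [0.5016, 0.0948, 0.2378]
eef_rot: [3.141, -0.001, 1.337]
force: [2.4, 6.4, 2.6]
grip_width: 0.0942
grip_force: 3.2
```

```bash
python3 side.py; cat > lay.py <<'E'
from lid import *
c=cam('scene'); W=cloud(c); L=w2c(W,*yo); print(get_obs()['time_s'])
for z in np.arange(.220,.240,.003):
  for a,b in ((-.03,-.01),(-.01,.01),(.01,.034)):
    m=(L[...,0]>a)&(L[...,0]<b)&(L[...,1]>.04)&(L[...,1]<.058)&(abs(W[...,2]-z)<.0015)
    if m.sum()>2: print(z.round(3),a,'y',m.sum(),np.quantile(L[m][:,1],[.2,.5,.8]).round(4))
  m=(L[...,1]>-.05)&(L[...,1]<.04)&(L[...,0]>-.04)&(L[...,0]<-.018)&(abs(W[...,2]-z)<.0015)
  if m.sum()>2: print(z.round(3),'front x',m.sum(),np.quantile(L[m][:,0],[.2,.5,.8]).round(4))
E
python3 lay.py
```

```text
32.4 [-0.05228815  0.05717494] 0.23779099545653995 0.09419925909337441 [2.37521553 6.350426   2.61839562]
[(-9, 0.247, 0.341), (0, 0.336, 0.359), (10, 0.338, 0.359), (20, 0.356, 0.36), (30, 0.357, 0.36), (40, 0.249, 0.262), (50, 0.256, 0.261)]
32.5
0.22 -0.03 y 6 [0.0451 0.0453 0.046 ]
0.22 -0.01 y 4 [0.0486 0.0519 0.0538]
0.22 0.01 y 3 [0.0461 0.0461 0.0472]
0.22 front x 3 [-0.026  -0.0258 -0.0255]
0.223 -0.03 y 5 [0.0451 0.0457 0.0463]
0.223 front x 14 [-0.0271 -0.0266 -0.0262]
0.226 -0.03 y 9 [0.0446 0.0453 0.0463]
0.226 -0.01 y 6 [0.0481 0.0504 0.0533]
0.226 0.01 y 6 [0.0456 0.0463 0.0482]
0.226 front x 11 [-0.0271 -0.0266 -0.0261]
0.229 -0.03 y 8 [0.0434 0.0452 0.0457]
0.229 -0.01 y 5 [0.0458 0.0525 0.0549]
0.229 0.01 y 4 [0.0448 0.0461 0.0469]
0.229 front x 8 [-0.0268 -0.0267 -0.0262]
0.232 -0.03 y 6 [0.0453 0.0457 0.0462]
0.232 0.01 y 5 [0.0456 0.0461 0.0475]
0.232 front x 9 [-0.0268 -0.0263 -0.0257]
0.235 -0.03 y 8 [0.0451 0.0453 0.0458]
0.235 -0.01 y 4 [0.0499 0.0516 0.0539]
0.235 0.01 y 7 [0.0445 0.0447 0.0458]
0.235 front x 10 [-0.0266 -0.0261 -0.0259]
0.238 -0.03 y 4 [0.0453 0.0457 0.0463]
0.238 -0.01 y 4 [0.0461 0.0494 0.0534]
0.238 front x 6 [-0.0263 -0.0262 -0.0259]
```

{"method": "play_rows", "body": {
  "motion": [
    [[-0.002,0,0,0,0,0,1],[-0.004,0,0,0,0,0,1],[-0.004,0,0,0,0,0,1]]
  ]
}}

```text
time_s: 32.8
ee_pos: [0.5013, 0.0942, 0.2378]
eef_rot: [3.142, -0.001, 1.338]
force: [0.9, 8.7, 3.3]
grip_width: 0.0936
grip_force: 4.6
```

{"method": "play_rows", "body": {
  "motion": [
    [[0.04,0,0,0,0,0,1],[0.04,0,-0.2,0,0,0,1],[0.04,0,-0.4,0,0,0,1],[0.04,0,-0.64,0,0,-0.02,1],[-0.02,0.15,-0.64,0,0,-0.05,-1],[-0.12,0.3,-0.64,0,0,-0.08,-1],[-0.2,0.45,-0.64,0,0,-0.12,-1],[-0.25,0.588,-0.64,0,0,-0.25,-1],[-0.25,0.588,-0.64,0,0,-0.25,-1],[-0.25,0.588,-0.64,0,0,-0.25,-1]]
  ]
}}

```text
time_s: 33.8
ee_pos: [0.6305, -0.0022, 0.3958]
eef_rot: [-3.139, -0.002, 2.367]
force: [-0.2, 0.3, -0.3]
grip_width: 0.0493
grip_force: 0.0
```

```bash
python3 - <<'E'
from lid import *
o=get_obs(); print(o['eef_rot'],o['ee_pos'],o['time_s']);go(*c2w((.12,-.006),*yo),.385,yo[0]+np.pi)
E
```

```text
[-3.13877600e+00 -1.93541078e-03  2.36655505e+00] [ 0.63047725 -0.00223405  0.39576897] 33.8
row [-0.0809, 0.0561, 0.0428, -0.0004, -0.0004, -0.0864] rows>= 4
```

{"method": "play_rows", "body": {
  "motion": [
    [[-0.08,0.056,0.03,0,0,-0.0864,-1],[-0.08,0.056,0.03,0,0,-0.0864,-1],[-0.08,0.056,0.03,0,0,-0.0864,-1],[-0.08,0.056,0.03,0,0,-0.0864,-1],[-0.08,0.056,0.03,0,0,-0.0864,-1]]
  ]
}}

```text
time_s: 34.3
ee_pos: [0.6539, -0.0055, 0.3895]
eef_rot: [-3.141, -0.001, 2.906]
force: [0.6, 0.7, 0.2]
grip_width: 0.0094
grip_force: 0.0
```

```bash
python3 - <<'E'
from pile import *
o=get_obs(); print(o['eef_rot'],o['ee_pos'],o['time_s'])
c=cam('wrist'); W=cloud(c); f=c['frame']; save(c,'w6.png'); yo=find(W,f,-.2323,(.5385,.026)); 
pile('wrist',yo=yo,rng=(.2415,)); print('tcp case',w2c(o['ee_pos'],*yo))
L=w2c(W,*yo); m=(L[...,0]>.03)&(L[...,0]<.14)&(L[...,1]>.04)&(L[...,1]<.056)&(W[...,2]>.246)&(W[...,2]<.345)
P=np.c_[L[m],W[m][:,2]]
print([(int(x*1000),round(float(s[:,2].min()),3),round(float(s[:,2].max()),3)) for x in np.arange(.03,.13,.005) for s in [P[abs(P[:,0]-x)<.0025]] if len(s)>2])
E
python3 lay.py | awk '/0.22|0.235/'
```

```text
[-3.14060156e+00 -1.37474756e-03  2.90605563e+00] [ 0.65387406 -0.0054726   0.38947013] 34.3
case yaw -0.2330 o [0.5389 0.0264] n 468 260 qslope -0.001
wrist 0.2415 6843 (array([ 6.3, -7.3]), array([108. ,  58.5]), 89.72) med z 0.2417 [-23. -61.] [36. 47.]
tcp case [ 0.11925994 -0.00445657]
[(39, 0.246, 0.313), (44, 0.247, 0.325), (49, 0.32, 0.324), (54, 0.319, 0.322), (59, 0.317, 0.32), (64, 0.315, 0.319), (69, 0.314, 0.317)]
0.22 -0.03 y 7 [0.0447 0.045  0.0457]
0.22 -0.01 y 3 [0.0444 0.0446 0.0451]
0.22 0.01 y 5 [0.0445 0.0447 0.0458]
0.22 front x 23 [-0.0272 -0.0267 -0.0262]
0.223 -0.03 y 8 [0.0434 0.0445 0.0454]
0.223 -0.01 y 7 [0.045  0.0455 0.046 ]
0.223 0.01 y 8 [0.0449 0.0453 0.0461]
0.223 front x 22 [-0.027  -0.0266 -0.0261]
0.226 -0.03 y 4 [0.0452 0.0454 0.0456]
0.226 -0.01 y 8 [0.0449 0.0451 0.0453]
0.226 0.01 y 8 [0.045  0.0458 0.0467]
0.226 front x 31 [-0.0271 -0.0264 -0.026 ]
0.229 -0.03 y 8 [0.0447 0.0455 0.0461]
0.229 -0.01 y 5 [0.0449 0.0453 0.0457]
0.229 0.01 y 9 [0.045  0.0453 0.0458]
0.229 front x 25 [-0.0268 -0.0261 -0.0255]
0.235 -0.03 y 7 [0.0446 0.0448 0.046 ]
0.235 -0.01 y 10 [0.0444 0.0453 0.046 ]
0.235 0.01 y 11 [0.0445 0.045  0.0453]
0.235 front x 30 [-0.0271 -0.0265 -0.026 ]
```

```bash
sed -i 's/^yo=.*; h=.003/yo=(-.2325,np.array([.5389,.0264])); h=.004/' lid.py; python3 - <<'E'
from lid import *
e=tool()[:3,3]; p=w2c(e,*yo)
s=np.array([p[0],e[2]]); a=tcp(2.05)+[.012,0]; print(a); go(*c2w((a[0],-.006),*yo),a[1],yo[0]+np.pi)
print('c1'); rows(np.linspace(2.05,1.25,10),a)
print('c2'); rows(np.linspace(1.13,.1,10),tcp(1.25))
E
```

```text
[0.10958492 0.32837525]
row [0.0381, -0.0059, 0.2461, -0.0001, -0.0001, -0.0011] rows>= 2
c1
2.05 x 0.048 z -0.0
1.96 x 0.076 z -0.013
1.87 x 0.105 z -0.024
1.78 x 0.136 z -0.036
1.69 x 0.167 z -0.046
1.61 x 0.198 z -0.053
1.52 x 0.228 z -0.067
1.43 x 0.256 z -0.066
1.34 x 0.284 z -0.062
1.25 x 0.312 z -0.055
c2
1.13 x 0.036 z 0.012
1.02 x 0.069 z 0.028
0.9 x 0.1 z 0.048
0.79 x 0.129 z 0.071
0.67 x 0.155 z 0.097
0.56 x 0.177 z 0.126
0.44 x 0.196 z 0.157
0.33 x 0.212 z 0.19
0.21 x 0.224 z 0.225
0.1 x 0.231 z 0.261
```

{"method": "play_rows", "body": {
  "motion": [
    [[0,-0.006,0.1,0,0,-0.001,-1],[0.02,-0.006,0.2,0,0,-0.001,-1],[0.038,-0.006,0.246,0,0,-0.001,-1],[0.038,-0.006,0.246,0,0,-0.001,-1],[0.038,-0.006,0.246,0,0,-0.001,-1]]
  ]
}}

```text
time_s: 34.95
ee_pos: [0.6444, -0.0048, 0.3296]
eef_rot: [-3.142, 0.001, 2.91]
force: [0.6, -0.4, 0.1]
grip_width: 0.0008
grip_force: 0.0
```

{"method": "play_rows", "body": {
  "motion": [
    [[0.03,0,0,0,0,0,-1],[0.06,0,-0.005,0,0,0,-1],[0.09,0,-0.018,0,0,0,-1],[0.12,0,-0.03,0,0,0,-1],[0.155,0,-0.042,0,0,0,-1],[0.19,0,-0.051,0,0,0,-1],[0.228,0,-0.067,0,0,0,-1],[0.256,0,-0.066,0,0,0,-1],[0.284,0,-0.062,0,0,0,-1],[0.312,0,-0.055,0,0,0,-1]]
  ]
}}

```text
time_s: 35.95
ee_pos: [0.5677, 0.0132, 0.3424]
eef_rot: [3.142, 0.0, 2.912]
force: [0.5, 0.6, 0.6]
grip_width: 0.0005
grip_force: 0.4
```

```bash
python3 side.py; python3 -c "
from lid import *; print(tcp(1.25))"
```

```text
35.95 [ 0.0311059  -0.00623766] 0.34235782496859307 0.0004970627782751845 [0.45349899 0.64454918 0.59183463]
[(0, 0.286, 0.313), (10, 0.288, 0.316), (20, 0.292, 0.318), (30, 0.262, 0.3), (40, 0.247, 0.262)]
[0.03157015 0.34218006]
```

Following well; continue down and home.

{"method": "play_rows", "body": {
  "motion": [
    [[0.036,0,0.012,0,0,0,-1],[0.069,0,0.028,0,0,0,-1],[0.1,0,0.048,0,0,0,-1],[0.129,0,0.071,0,0,0,-1],[0.155,0,0.097,0,0,0,-1],[0.177,0,0.126,0,0,0,-1],[0.196,0,0.157,0,0,0,-1],[0.212,0,0.19,0,0,0,-1],[0.224,0,0.225,0,0,0,-1],[0.231,0,0.261,0,0,0,-1]]
  ]
}}

```text
time_s: 37.0
ee_pos: [0.5118, 0.0262, 0.2764]
eef_rot: [-3.142, -0.0, 2.911]
force: [0.2, -0.0, 0.6]
grip_width: 0.0005
grip_force: 0.1
```

{"method": "play_rows", "body": {
  "motion": [
    [[0.002,0,0.01,0,0,0,-1],[0.003,0,0.02,0,0,0,-1],[0.003,0,0.028,0,0,0,-1],[0.003,0,0.028,0,0,0,-1]]
  ]
}}

```text
time_s: 37.4
ee_pos: [0.5114, 0.0264, 0.2701]
eef_rot: [-3.142, -0.0, 2.911]
force: [-0.1, -0.2, 0.1]
grip_width: 0.0005
grip_force: 0.0
```

```bash
python3 ang.py; python3 side.py
```

```text
37.4
side lid [-0.0345  0.0016  0.2497] 380 0.0007 tray [ 1.000e-04 -8.000e-04  2.153e-01] 9492 angle 0.0346
scene lid [-0.0157  0.0031  0.2487] 221 0.0007 tray [-1.600e-03 -1.000e-04  2.144e-01] 10141 angle 0.0141
37.5 [-0.02671111 -0.00636486] 0.2703526965406474 0.00020237463034029272 [-0.49921837  0.03045092  0.06987137]
[(-29, 0.246, 0.251), (-19, 0.246, 0.251), (-9, 0.246, 0.251), (0, 0.246, 0.251), (10, 0.248, 0.25), (20, 0.246, 0.251), (30, 0.246, 0.249), (40, 0.247, 0.25)]
```

{"method": "play_rows", "body": {
  "motion": [
    [[0,0,0.005,0,0,0,-1],[0,0,0.01,0,0,0,-1],[0,0,0.013,0,0,0,-1],[0,0,0.013,0,0,0,-1]]
  ]
}}

```text
time_s: 37.95
ee_pos: [0.5113, 0.0264, 0.2669]
eef_rot: [-3.142, -0.0, 2.912]
force: [-0.5, -0.6, 1.0]
grip_width: 0.0004
grip_force: 0.0
```

{"method": "play_rows", "body": {
  "motion": [
    [[0,0,0.003,0,0,0,-1],[0,0,0.006,0,0,0,-1],[0,0,0.006,0,0,0,-1]]
  ]
}}

```text
time_s: 38.25
ee_pos: [0.5114, 0.0264, 0.2666]
eef_rot: [3.141, 0.001, 2.912]
force: [-4.2, 0.4, 10.5]
grip_width: 0.0003
grip_force: 5.1
```

```bash
python3 ang.py
```

```text
38.25
side lid [-0.0007 -0.0006  0.2482] 269 0.0005 tray [ 0.0005 -0.0007  0.2154] 9496 angle 0.0012
scene lid [ 0.0027 -0.0012  0.2482] 88 0.0004 tray [-2.100e-03 -2.000e-04  2.144e-01] 10112 angle -0.0048
```

Home: hard stop at .2666 with the lid level. Lift clear and verify.

{"method": "play_rows", "body": {
  "motion": [
    [[0,0,-0.03,0,0,0,-1],[0,0,-0.15,0,0,0,-1],[0,0,-0.35,0,0,0,-1],[0.2,0,-0.45,0,0,0,-1],[0.3,0,-0.5,0,0,0,-1],[0.3,0,-0.5,0,0,0,-1],[0.3,0,-0.5,0,0,0,-1],[0.3,0,-0.5,0,0,0,-1]]
  ]
}}

```text
time_s: 39.15
ee_pos: [0.4387, 0.0433, 0.3897]
eef_rot: [-3.141, -0.001, 2.911]
force: [0.8, 0.1, 0.2]
grip_width: 0.0006
grip_force: 0.0
```

```bash
python3 ang.py; python3 lay.py | grep y | awk '$1<0.24'; python3 - <<'E'
from h import *
o=get_obs(); print(o['force'],o['joint_vel'].round(3))
E
```

```text
39.15
side lid [-0.0003 -0.0009  0.2482] 390 0.0005 tray [ 0.0006 -0.0007  0.2154] 10093 angle 0.0008
scene lid [5.000e-04 1.000e-04 2.481e-01] 168 0.0004 tray [-0.0022 -0.0005  0.2144] 10862 angle -0.0027
0.22 0.01 y 5 [0.0457 0.046  0.0466]
0.223 -0.03 y 4 [0.0517 0.0519 0.0521]
0.223 -0.01 y 6 [0.0465 0.0468 0.0469]
0.223 0.01 y 11 [0.0456 0.0464 0.0468]
0.226 -0.03 y 7 [0.0519 0.0522 0.0525]
0.226 -0.01 y 5 [0.0459 0.0463 0.0478]
0.226 0.01 y 6 [0.0455 0.0458 0.0462]
0.229 -0.03 y 5 [0.0517 0.0518 0.0525]
0.229 -0.01 y 4 [0.0467 0.0471 0.0489]
0.229 0.01 y 6 [0.0462 0.0466 0.047 ]
0.232 -0.03 y 8 [0.0511 0.0523 0.0527]
0.232 -0.01 y 7 [0.0457 0.0459 0.0471]
0.232 0.01 y 9 [0.046  0.0461 0.0468]
0.235 -0.03 y 7 [0.0519 0.0521 0.0522]
0.235 -0.01 y 3 [0.0462 0.0471 0.0497]
0.235 0.01 y 4 [0.0463 0.0467 0.047 ]
[-0.61367188 -0.29285017 -0.21882183] [ 0.001 -0.006  0.     0.001  0.003  0.001]
```

```bash
python3 -c "
from station import workorder; print(workorder.hand_in())"
```

```text
the job is handed in; nothing more can be done
None
```

Job handed in at about 39 s: all four plates measured square against both fences, the lid measured level and shut (within 0.005 rad) and the arm clear. The first closing stopped short on the lowest plate, so I reopened the lid, pushed that plate home and shut it again.

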